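Fetch the spacer from the deep pocket with sprung tongs

ROBOT

A 6-joint arm with a two-finger parallel gripper is mounted at the origin on the work surface. World frame = base frame: x ahead of the robot, y to its left, z up, the work surface at z = 0. Lengths are in m, angles in rad, forces in N, time in s.
With the tool pointing down it reaches from about 0.2 to 0.875 m from the base axis. Payload 3.4 kg.
Tool frame: the origin (TCP) lies at the very end of the fingers, on their centre line; the grasp point (between the pads) lies 19 mm behind it (ctrl.tcp_to_grasp is the distance from the TCP to the grasp point, in m); z points along the fingers, y is the direction in which the jaws open and shut (so a half turn about z gives the same grasp; the last joint's range is limited). The gripper opens to 94 mm and grips with 3 to 60 N. Pads are 16 mm wide; open, the fingers measure 119 mm over their backs; the gripper's body (75 mm by 177 mm) begins 78 mm behind the grasp point.
Start: joints at [-1.394, 0.276, 1.505, -0, 1.361, -0.121], TCP at [0.169, -0.55, 0.18] pointing down, gripper open.
Joint ranges: [-2.89, 2.89], [-0.75, 2.08], [0.22, 2.7], [-1.18, 4.32], [0.11, 2.71], [-2.7, 2.7]. Speed limits (rad/s): [2.57, 2.57, 3.14, 3.14, 3.14, 3.14].

INTERFACE

Orientations are given as [roll, pitch, yaw] about the fixed x, y, z axes, in that order (R = Rz(yaw) Ry(pitch) Rx(roll)).
In Python, from station import state, get_image, ctrl, finder gives the robot as it stands. The module is installed in compiled form; this text tells all that it offers.
- The arm moves only by the shell command python3 -m pendant 'ROWS' [FORCE]. ROWS is text: rows parted by semicolons, each of 7 numbers parted by spaces: the closure, from 0 (fully open) to 1 (shut), then the shift along the tool's x, y, z in m, then the turn, a rotation vector about the tool's x, y, z in rad. In form: claw x y z rx ry rz; .... A call has 1 to 8 rows; each row is the pose to reach, as a shift and turn from the pose commanded when the call began, along the tool's axes at that moment; what a row does not reach only later rows make up. A row lasts 1/10 s, in which the tool goes at most 50 mm and 8.59 degrees, less where a joint would pass 70% of its speed; a pose out of reach is approached as far as the arm can. A call with a gripper value outside its range is refused whole. The fingers move at their own pace and stop on an object; FORCE is the grip in N (left out, the last holds). Time passes only in rows, so rows that repeat a pose let the fingers close. It gives the time, the measured TCP pose, the force and the opening at its end, in the units of the state.
- state(): the state, without advancing time (a new reading comes with each control period).
- get_image(name): name is "scene" or "top"; returns a dict with "frame" (384x512x3 uint8, blue, green, red), "camera_matrix" (3x3 intrinsics, pixels), "D" ([k1, k2, p1, p2, k3] as OpenCV has them; the pictures are not rectified), "rvec" (rotation vector, rad) and "tvec" (3), from world to camera coordinates, as OpenCV has them. Camera axes: x right, y down, z forward; pixel columns grow to the right and rows downward; lengths in m; the calibration is good to about 2 mm. A picture is of the moment at which its call begins. There is no depth.
- ctrl.sign_off(): hands the job in, once; it reports no verdict.
Trained networks look in the newest picture that a camera, given by its name, has taken for a name from the list of things; names that differ only in an ending like _2 or _b are one class to them, and where a whole thing is asked for, a point or a joint stands for the part that bears it (a point fixed in the world has none). Each returns a list of dicts, best first, with "confidence" (0 to 1); they miss things now and then, are a little off and sometimes report something else, mostly with a low value. They report only what shows in the picture. A call takes as long as a camera call. They do not tell look-alikes from the thing itself.
- finder.silhouettes(camera, name): "region" (384x512 bool, what is visible of it) and "point" ([row, column] in pixels, amid what is visible of it).
- finder.landmark_of(camera, name): "point" ([row, column] in pixels: a listed point, or the origin of a listed thing).
The state is a dict: "clock": time; "q": joint angles; "qvel": joint speeds; "tau": joint torques, N m; "ee_pos": TCP position; "tool_rot": TCP orientation; "wrist_force": force on the tool from outside, world axes, zero at the start; "torque": the same for the moment, N m; "opening": finger opening in m.
Only numpy, scipy, OpenCV 4.12 (cv2) and the standard library are available. Lean on these libraries where they do the work, as an engineer would, in place of code of your own. Each camera call takes 0.05 s, during which the arm holds its last target.

TASK

Take the sprung tongs from their stand and, with them, reach down into the pocket of the aluminium block that holds the ring-shaped spacer (not the tall thin pin next door), squeeze them shut on it and lift it out. Set the spacer down on its end in the shallow black tray, lowering it before you let go and never touching it with the gripper itself, then put the tongs back upright in their stand.

Things in the scene. Friction and masses are not known exactly. Their poses are not given: they have to be found in the camera images.
- tongs_grip (a point): Steel tongs, 150 g, upright in a dark stand. Two legs (18 mm wide in x, tips down) face each other along y: tips 46 mm apart, 56 mm over outsides. Point: fixed to the -y leg, 120 mm above the tips, 24 mm below the top, midway between rubber grip plates (26 wide, 44 tall, 60 mm over outsides). Pinch these along y: at 55 mm the tongs are held, tips open; a 3.6 to 6 N spring allows 20 mm of squeeze.
- spacer_center (a point): Plain steel ring, outside diameter 30 mm, bore 18 mm, 18 mm tall, 60 g, standing on its end on the floor of one of the block's two pockets, within 4 mm of the pocket's middle. The point is its centre, half-way up; z is its axis. The other pocket holds a solid steel pin, 12 mm in diameter and 36 mm tall, which is not wanted.
- block: Fixed aluminium block, 124 (x) by 104 (y) by 73 mm tall, origin under its centre, z up. Two open pockets, 40 (x) by 72 (y) mm, 65 mm deep, floor 8 mm above the bench, lie 29 mm either side of the origin along x; the tongs go in with their legs spaced along y. The tongs' stand (62 x 102 x 66 mm) has one, 34 by 72, 58 mm deep, floor 8 mm up; the tongs start centred in it, y along its long side.
- tray: Fixed shallow black plastic tray, 130 x 130 mm outside, rim 12 mm high and 4 mm thick, flat floor 4 mm above the bench. Origin at the centre of its underside, z up.
There are look-alikes about, which are no part of the job. There is more than one size of the part that bears tongs_grip; the job needs the smaller. Several things have the shape of the tray; the one meant has the colours described above.

How it is judged:
On the way, in this order (a step that is already met when the one before it is completed fails the run):
1. the spacer is out above the block, held in the tongs (z of spacer_center in the frame of block above 0.09 m and contact force between tongs and spacer above 0.5 N), for 0.2 s.
2. the spacer, still held in the tongs, is lowered into the tray, less than 15 mm above its floor (z of spacer_center in the frame of tray below 0.028 m and x of spacer_center in the frame of tray between -0.06 and 0.06 m and y of spacer_center in the frame of tray between -0.06 and 0.06 m and contact force between tongs and spacer above 0.5 N), for 0.1 s.
At the end, for the whole second after the job is handed in: The spacer stands at rest on its end (within 14 degrees) on the floor of the tray, inside the rim; the tongs are back down in their stand at rest, within 45 mm of where they began and within 18 degrees of upright (z of spacer_center in the frame of tray below 0.017 m and x of spacer_center in the frame of tray between -0.06 and 0.06 m and y of spacer_center in the frame of tray between -0.06 and 0.06 m and angle between spacer_center's own z axis and vertical below 0.25 rad and linear speed of each of spacer, tongs below 0.02 m/s and distance of tongs_grip from where it was at the start of the episode below 0.045 m and angle between tongs_grip's own z axis and vertical below 0.32 rad); the robot touches nothing.
It fails at once if the gripper's fingers touch the spacer (contact force between the fingers and spacer above 0.5 N).
It also fails if it takes over 61 s, if anything falls off the work surface, if the arm or the gripper's body presses on something with over 40 N, if the wrist force passes 120 N, or if a joint passes its speed limit or range.

## Working session

There is one attempt and no reset: what is moved stays moved. The work goes in short steps, Python scripts to look and compute and a shell command to move; the robot and the scene stay as the last step left them, time stands still between calls to the robot, and variables do not carry over. Pictures are saved under pics/ and viewed, and the job is handed in when it is done.

```bash
mkdir -p pics; ls; python3 - <<'E'
from station import state,get_image,finder
import cv2
print(state())
for n in ("scene","top"):
    im=get_image(n); cv2.imwrite(f"pics/{n}0.png",im["frame"])
    print(n,im["camera_matrix"],im["D"],im["rvec"],im["tvec"])
    for t in ("tongs_grip","spacer_center","block","tray"):
        print(t,[(r["point"],round(r["confidence"],2)) for r in finder.landmark_of(n,t)])
        print("  sil",[(r["point"],round(r["confidence"],2),int(r["region"].sum())) for r in finder.silhouettes(n,t)])
print(state()["clock"])
E
```

```text
pics
{'clock': 0.0, 'q': array([-1.39404244e+00,  2.76580637e-01,  1.50610389e+00, -1.25023099e-05,
        1.36070712e+00, -1.20963249e-01]), 'qvel': array([-1.94991556e-03,  1.08256977e-04, -7.31753998e-05, -4.94416848e-04,
       -2.21402359e-04, -9.45935863e-04]), 'tau': array([-2.03634474e-03, -4.04586375e+01, -2.37226582e+01,  6.98958873e-02,
        3.46597913e-02, -1.53795345e-04]), 'ee_pos': array([ 0.16857185, -0.54909741,  0.17942463]), 'tool_rot': array([-3.13980533e+00, -2.04948605e-04,  2.97719569e-01]), 'wrist_force': array([-0.14303503, -0.00970554, -0.08333299]), 'torque': array([-0.0002478 ,  0.05362843,  0.00434217]), 'opening': 0.09367649082746544}
scene [[389.26324886   0.         251.79168571]
 [  0.         389.26324886 189.60547159]
 [  0.           0.           1.        ]] [0.03492209 0.         0.         0.         0.        ] [ 1.59688953  2.02609473 -0.79154617] [ 0.15610004 -0.33912108  1.30691897]
tongs_grip [([131.1, 150.6], 0.93), ([98.9, 188.8], 0.76)]
  sil [([111.6, 193.0], 0.91, 1139), ([141.2, 154.6], 0.69, 459)]
spacer_center []
  sil []
block [([217.4, 244.2], 0.85)]
  sil [([209.7, 241.5], 0.73, 3106)]
tray [([228.2, 390.1], 0.87), ([311.8, 386.1], 0.85)]
  sil [([316.0, 382.9], 0.71, 4505), ([228.1, 392.1], 0.56, 2764)]
top [[417.0024334    0.         255.00051867]
 [  0.         417.0024334  187.52428434]
 [  0.           0.           1.        ]] [-0.03238182  0.          0.          0.          0.        ] [ 2.17712761 -2.19891786  0.12054401] [-0.00841838  0.57085331  0.977661  ]
tongs_grip [([227.5, 389.3], 0.72), ([285.2, 364.7], 0.59)]
  sil [([282.7, 360.1], 0.74, 890), ([226.7, 385.2], 0.62, 450)]
spacer_center [([174.2, 264.6], 0.4)]
  sil [([174.5, 263.8], 0.5, 72)]
block [([186.3, 261.0], 0.64)]
  sil [([183.2, 264.4], 0.93, 2365)]
tray [([210.5, 126.2], 0.83), ([118.9, 131.0], 0.6)]
  sil [([209.4, 123.5], 0.95, 3007), ([120.7, 128.8], 0.81, 2848)]
0.9
```

View images.

View pics/scene0.png

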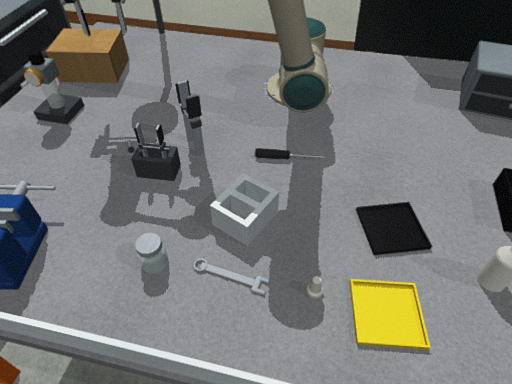

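View pics/top0.png

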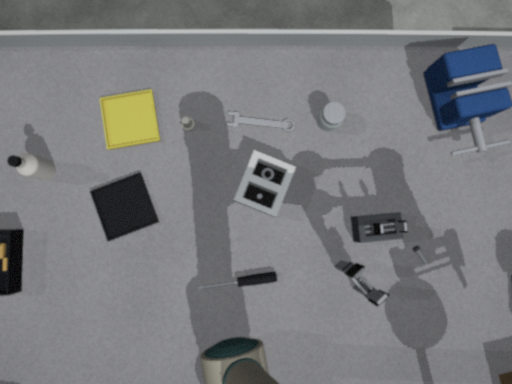

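```bash
python3 - <<'E'
import cv2,numpy as np
t=cv2.imread("pics/top0.png")
a=cv2.resize(t[140:230,210:320],None,fx=5,fy=5,interpolation=cv2.INTER_CUBIC)
b=cv2.resize(t[200:310,330:420],None,fx=4,fy=4,interpolation=cv2.INTER_CUBIC)
cv2.imwrite("pics/c_block0.png",a);cv2.imwrite("pics/c_tongs0.png",b)
s=cv2.imread("pics/scene0.png")
cv2.imwrite("pics/c_sc0.png",cv2.resize(s[70:200,110:230],None,fx=4,fy=4,interpolation=cv2.INTER_CUBIC))
E
```

```text
(no output)
```

View pics/c_block0.png

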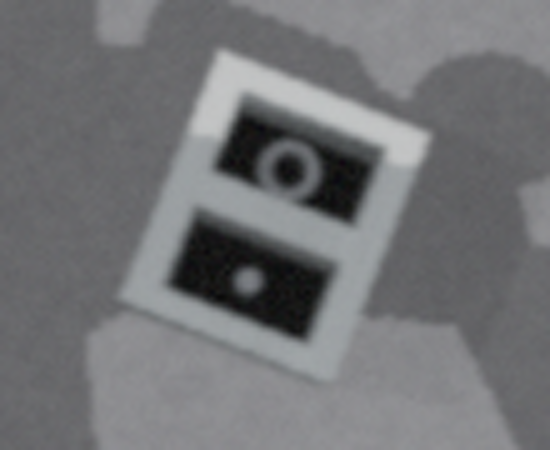

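View pics/c_tongs0.png

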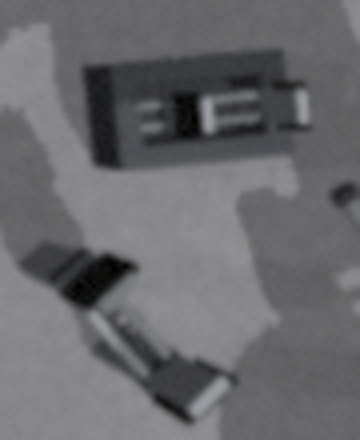

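View pics/c_sc0.png

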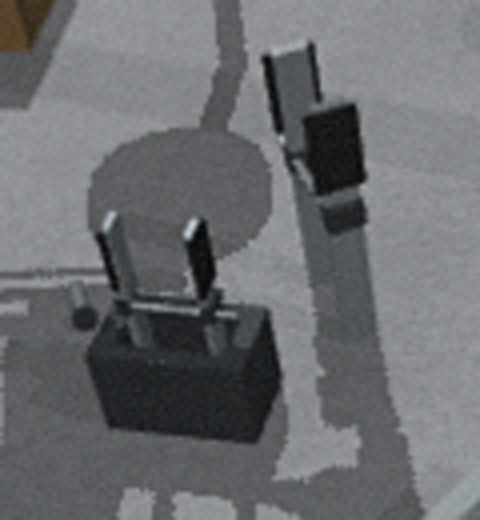

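```bash
cat > h.py <<'E'
import numpy as np,cv2,pickle
from scipy.optimize import least_squares
from station import state,get_image,finder,ctrl
def cams(refresh=False):
    try:
        if not refresh: return pickle.load(open("cams.pkl","rb"))
    except Exception: pass
    d={n:{k:np.array(v) for k,v in get_image(n).items()} for n in("scene","top")}
    pickle.dump(d,open("cams.pkl","wb")); return d
C=cams()
def proj(n,P):
    c=C[n]; return cv2.projectPoints(np.array(P,float).reshape(-1,1,3),c["rvec"],c["tvec"],c["camera_matrix"],c["D"])[0].reshape(-1,2)
def back(n,uv,z):
    c=C[n]; u=cv2.undistortPoints(np.array(uv,float).reshape(-1,1,2),c["camera_matrix"],c["D"]).reshape(-1,2)
    R=cv2.Rodrigues(c["rvec"])[0]; o=-R.T@c["tvec"].ravel()
    d=np.c_[u,np.ones(len(u))]@R; return o+d*((z-o[2])/d[:,2])[:,None]
def box(x,y,yaw,lx,ly,z):
    P=np.array([[-lx,-ly],[lx,-ly],[lx,ly],[-lx,ly]])/2
    c,s=np.cos(yaw),np.sin(yaw); P=P@np.array([[c,s],[-s,c]])+[x,y]
    return np.c_[P,np.full(4,z)]
def snap(n,name,r=None,f=4):
    im=get_image(n)["frame"]
    if r: im=im[r[0]:r[1],r[2]:r[3]]; im=cv2.resize(im,None,fx=f,fy=f,interpolation=cv2.INTER_CUBIC)
    cv2.imwrite(f"pics/{name}.png",im)
E
python3 - <<'E'
from h import *
pb=back("top",[[254,150],[296,167],[277,216],[234.4,199.6]],.073);print(pb, pb.mean(0),np.linalg.norm(np.diff(pb,axis=0),axis=1))
print("ring",back("top",[[210+290/5,140+170/5]],.026),"pin",back("top",[[210+248/5,140+282/5]],.044))
for uv in ([126.2,210.5],): print("tray",back("top",[uv],0))
print("tray sc",back("scene",[[390.1,228.2]],0))
print("grip",back("top",[[389.3,227.5]],.128),back("scene",[[150.6,131.1]],.128))
s=cv2.imread("pics/scene0.png");t=cv2.imread("pics/top0.png")
cv2.imwrite("pics/z1.png",cv2.resize(s[115:195,115:195],None,fx=7,fy=7,interpolation=cv2.INTER_CUBIC))
cv2.imwrite("pics/z2.png",cv2.resize(t[200:255,340:420],None,fx=9,fy=9,interpolation=cv2.INTER_CUBIC))
cv2.imwrite("pics/z3.png",cv2.resize(s[170:245,205:285],None,fx=7,fy=7,interpolation=cv2.INTER_CUBIC))
E
```

```text
[[ 0.65347669 -0.01160103  0.073     ]
 [ 0.61318959 -0.10798133  0.073     ]
 [ 0.50099673 -0.06237604  0.073     ]
 [ 0.53934343  0.03433242  0.073     ]] [ 0.57675161 -0.0369065   0.073     ] [0.10446154 0.12110773 0.10403363]
ring [[ 0.60308622 -0.0457758   0.026     ]] pin [[ 0.54800919 -0.02425108  0.044     ]]
tray [[0.51938732 0.30065722 0.        ]]
tray sc [[0.52559581 0.30028754 0.        ]]
grip [[ 0.47243235 -0.30111015  0.128     ]] [[ 0.46213679 -0.30323112  0.128     ]]
```

View pics/z1.png

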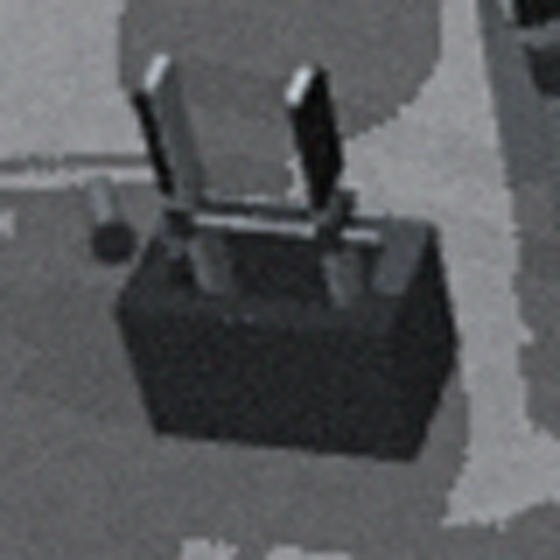

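View pics/z2.png

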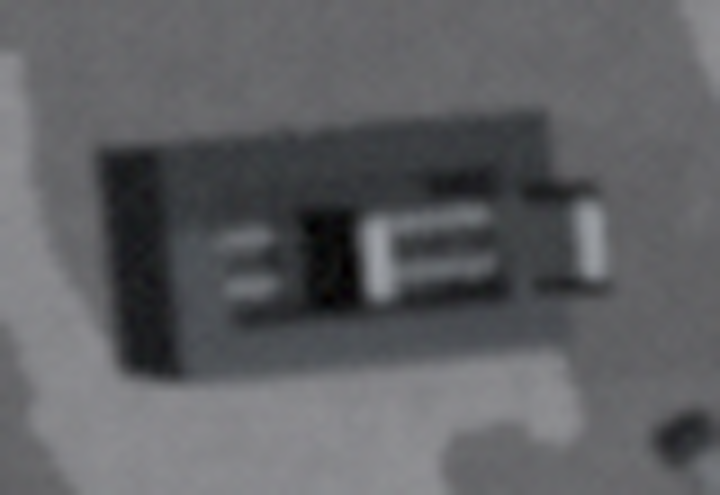

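View pics/z3.png

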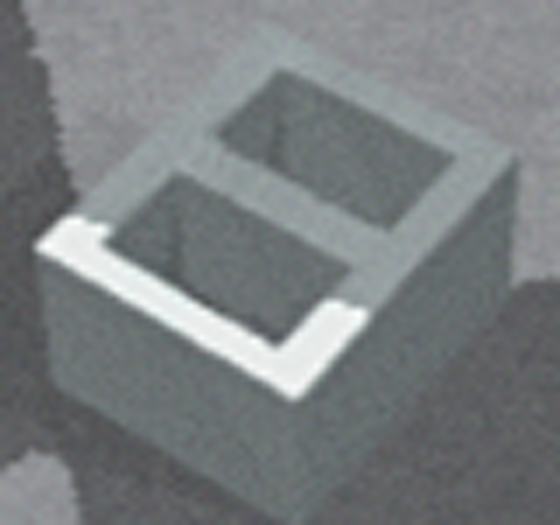

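```bash
cat >> h.py <<'E'
def fitbox(obs,lx,ly,x0,free=False):
    # obs: list of (cam,(u,v),corner idx,z)
    def r(p):
        o=[]
        for n,uv,i,z in obs:
            b=box(p[0],p[1],p[2],lx,ly,z)[i]; q=proj(n,b)[0]
            if n=="scene": q=q+p[3:5]
            else: q=q+p[5:7]
            o+=list(q-uv)
        return np.r_[o,np.array(p[3:])*.7]
    s=least_squares(r,list(x0)+[0]*4,loss="soft_l1"); return s.x,np.round(s.fun[:2*len(obs)].reshape(-1,2),1)
E
python3 - <<'E'
from h import *
T=lambda x,y:(340+x/9,200+y/9); S=lambda x,y:(115+x/7,115+y/7)
for p,z in (((162,150),.066),((182,378),.066),((547,110),.066),((572,345),.066),((100,150),0),((125,372),0)): print("top",back("top",[T(*p)],z)[0])
for p,z in (((118,308),.066),((455,345),.066),((437,228),.066),((155,432),0),((415,460),0)): print("sc",back("scene",[S(*p)],z)[0])
# plate tops z=.152
for p in ((378,258),(592,242)): print("plate top",back("top",[T(*p)],.152)[0])
for p in ((160,68),(308,82)): print("plate sc",back("scene",[S(*p)],.152)[0])
B=lambda x,y:(205+x/7,170+y/7)
for p,z in (((38,247),.073),((295,398),.073),((515,158),.073),((270,28),.073)): print("block sc",back("scene",[B(*p)],z)[0])
E
```

```text
top [ 0.49748879 -0.25029609  0.066     ]
top [ 0.43932216 -0.25365665  0.066     ]
top [ 0.50658694 -0.35099321  0.066     ]
top [ 0.44626724 -0.35513224  0.066     ]
top [ 0.49862139 -0.25105677  0.        ]
top [ 0.43809156 -0.2561503   0.        ]
sc [ 0.50746224 -0.34755126  0.066     ]
sc [ 0.49765221 -0.2227438   0.066     ]
sc [ 0.44037833 -0.25149796  0.066     ]
sc [ 0.50605469 -0.35004887  0.        ]
sc [ 4.97256746e-01 -2.48976482e-01 -1.11022302e-16]
plate top [ 0.47050344 -0.27712742  0.152     ]
plate top [ 0.47355567 -0.32808009  0.152     ]
plate sc [ 0.47317516 -0.32602305  0.152     ]
plate sc [ 0.46856473 -0.27366968  0.152     ]
block sc [ 0.61288024 -0.10581744  0.073     ]
block sc [ 0.65211699 -0.0112624   0.073     ]
block sc [0.54046508 0.03504727 0.073     ]
block sc [ 0.50088405 -0.05827733  0.073     ]
```

Candidates for the tongs: in the top picture, the pair in the dark stand at col 382, row 228 (scene col 150, row 140), and the larger free-standing pair at col 362, row 283 (scene col 190, row 105). I choose the pair in the stand: it is the smaller one, and the close crops (z1, z2) show both plates over the dark stand, with the plate-top centre at (0.472, -0.302).
Candidates for the tray: black at top col 126, row 207 and yellow at col 130, row 119. I choose the black one.
Candidates for the spacer: the ring at top col 268, row 174 and the pin at col 260, row 196. I choose the ring.

```bash
cat >> h.py <<'E'
from scipy.spatial.transform import Rotation as Ro
def go(x,y,z,yaw):
    s=state(); R=Ro.from_euler("xyz",s["tool_rot"]); T=Ro.from_euler("xyz",[np.pi,0,yaw])
    d=R.inv().apply(np.array([x,y,z])-s["ee_pos"]); w=(R.inv()*T).as_rotvec()
    print("t",s["clock"],"pos",s["ee_pos"].round(4),"rpy",s["tool_rot"].round(4),"F",s["wrist_force"].round(2),"open",round(s["opening"],4))
    print("shift",d.round(4),"turn",w.round(4))
E
python3 -c "
from h import *
go(.472,-.302,.24,.079)"
```

```text
t 1.0 pos [ 0.1687 -0.5497  0.1803] rpy [ 3.1415 -0.      0.2978] F [ 0.83 -0.56 -0.02] open 0.094
shift [ 0.3626 -0.1478 -0.0597] turn [ 1.000e-04 -0.000e+00  2.188e-01]
```

```bash
python3 -m pendant '0 0.01 0 -0.04 0 0 0; 0 0.05 -0.015 -0.06 0 0 0.05; 0 0.09 -0.035 -0.06 0 0 0.1; 0 0.13 -0.053 -0.06 0 0 0.15; 0 0.17 -0.07 -0.06 0 0 0.2; 0 0.21 -0.085 -0.06 0 0 0.219; 0 0.25 -0.102 -0.06 0 0 0.219; 0 0.28 -0.114 -0.06 0 0 0.219' 20; python3 -c "
from h import *
go(.472,-.302,.24,.079)"
```

```text
clock: 1.8
ee_pos: [0.4046, -0.3566, 0.2405]
tool_rot: [-3.142, -0.001, 0.08]
wrist_force: [-0.1, 0.3, -0.2]
opening: 0.094
t 1.8 pos [ 0.4046 -0.3566  0.2405] rpy [-3.1415e+00 -8.0000e-04  8.0100e-02] F [-0.06  0.28 -0.2 ] open 0.094
shift [ 0.0715 -0.0491  0.0006] turn [-0.0001 -0.0008  0.0011]
```

```bash
python3 -m pendant '0 0.03 -0.02 0 0 0 0; 0 0.06 -0.041 0 0 0 0; 0 0.0715 -0.049 0 0 0 0; 0 0.0715 -0.049 0 0 0 0'; python3 - <<'E'
from h import *
go(.472,-.302,.109,.079)
snap("scene","s1",(60,200,90,250),5); snap("top","t1",(180,320,310,450),5)
E
```

```text
clock: 2.2
ee_pos: [0.4712, -0.3032, 0.2401]
tool_rot: [3.142, 0.0, 0.082]
wrist_force: [-0.5, 0.3, 0.1]
opening: 0.0937
t 2.2 pos [ 0.4712 -0.3032  0.2401] rpy [3.1415e+00 3.0000e-04 8.1700e-02] F [-0.52  0.33  0.11] open 0.0937
shift [ 0.0009 -0.0011  0.1311] turn [0.0001 0.0003 0.0027]
```

View pics/s1.png

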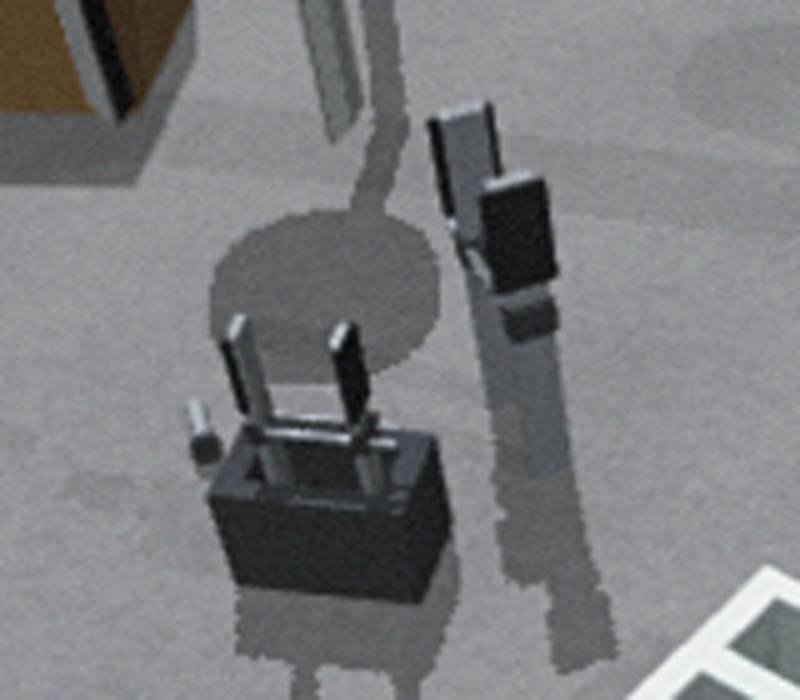

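View pics/t1.png

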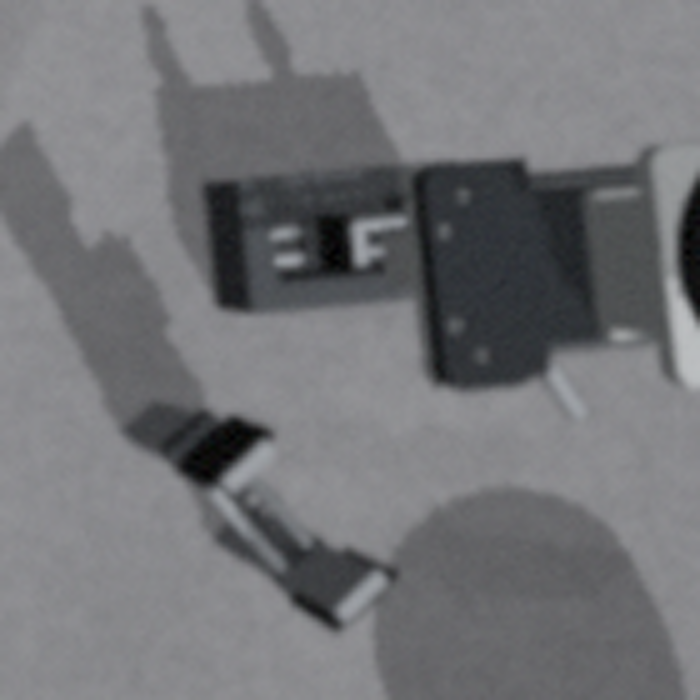

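```bash
python3 - <<'E'
from h import *
P=[[.472+a*.0037,-.302-a*.047*1,.24] for a in(-1,1)]+[[.472,-.302,.128]]
for n,o in (("scene",(90,60)),("top",(310,180))): print(n,((proj(n,P)-o)*5).round())
E
```

```text
scene [[347. 182.]
 [144. 163.]
 [297. 368.]]
top [[378. 253.]
 [621. 230.]
 [399. 238.]]
```

```bash
python3 - <<'E'
from h import *
im={n:get_image(n)["frame"].copy() for n in("scene","top")}
s=state();print(s["clock"],s["ee_pos"],s["q"].round(3))
p=s["ee_pos"];R=Ro.from_euler("xyz",s["tool_rot"])
segs=[]
for a in(-1,1):
  for w in (.047,.0595):
    segs.append([p+R.apply([0,a*w,0]),p+R.apply([0,a*w,-.097])])
for h in(-.097,):
  c=[p+R.apply([x,y,h]) for x,y in((-.0375,-.0885),(.0375,-.0885),(.0375,.0885),(-.0375,.0885))]
  segs+=[[c[i],c[(i+1)%4]] for i in range(4)]
for n in im:
  for sg in segs:
    q=proj(n,sg); cv2.line(im[n],tuple(int(v) for v in q[0].round()),tuple(int(v) for v in q[1].round()),(0,0,255),1)
cv2.imwrite("pics/ov_s.png",cv2.resize(im["scene"][0:200,60:320],None,fx=3,fy=3)); cv2.imwrite("pics/ov_t.png",cv2.resize(im["top"][150:350,300:512],None,fx=3,fy=3))
E
```

```text
2.4 [ 0.46923448 -0.30516862  0.24027983] [-7.000e-01  2.260e-01  1.427e+00 -1.000e-03  1.489e+00  7.930e-01]
```

View pics/ov_s.png

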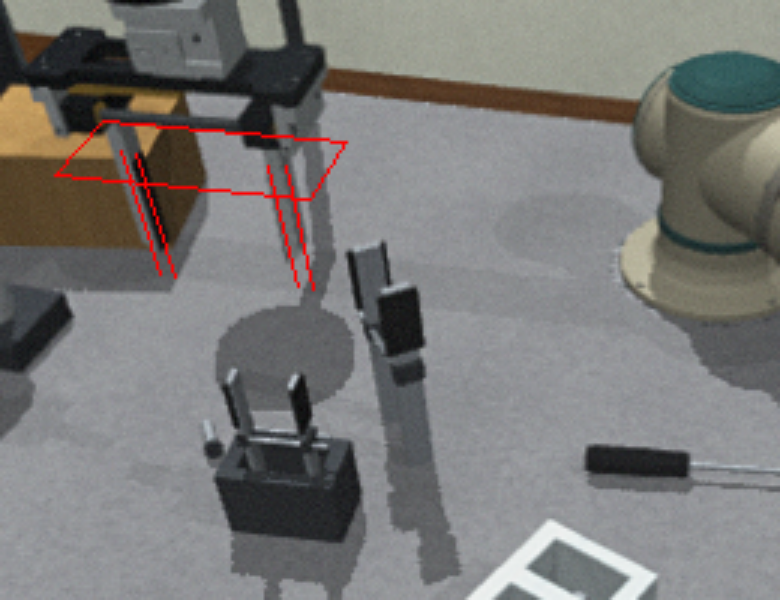

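View pics/ov_t.png

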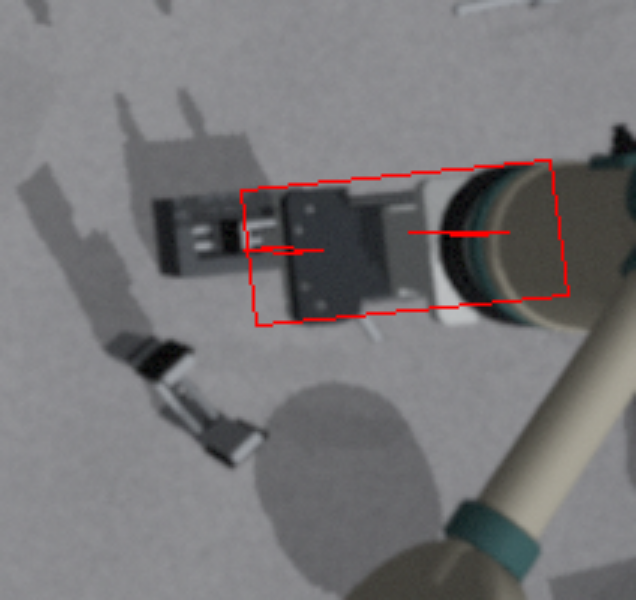

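```bash
python3 - <<'E'
from h import *
snap("scene","s2",(0,110,60,180),6); 
snap("top","t2",(190,270,350,460),7)
print(state()["ee_pos"],state()["clock"])
E
```

```text
[ 0.4693325  -0.30514734  0.24033346] 2.5
```

View pics/s2.png

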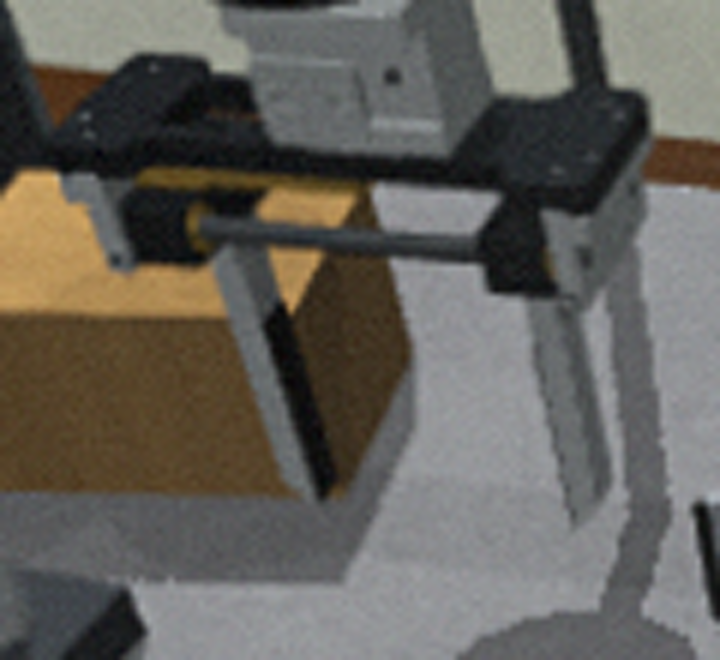

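View pics/t2.png

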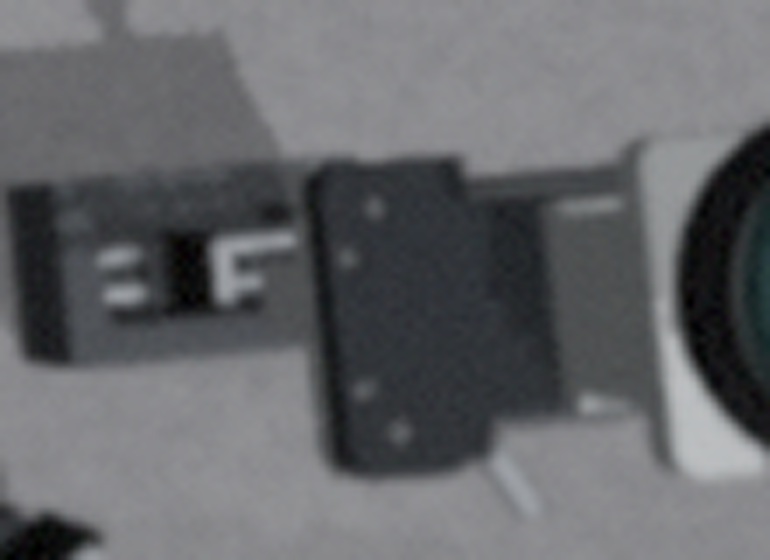

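```bash
python3 - <<'E'
from h import *
def tri(a,b):
    def r(X): return np.r_[proj("scene",X)[0]-a,proj("top",X)[0]-b]
    s=least_squares(r,[.47,-.3,.3]); return s.x.round(4),s.fun.round(1)
S=lambda x,y:np.array((60+x/6,y/6)); T=lambda x,y:np.array((350+x/7,190+y/7))
print(tri(S(602,185),T(325,165))); print(tri(S(643,97),T(345,470)))
print(tri(S(588,185),T(375,208)))
# tip ray at given y
for z in (.24,.25,.26,.27,.28): print(z,back("scene",[S(318,495),S(588,510)],z).round(4).tolist())
E
```

```text
(array([ 0.4956, -0.2134,  0.4058]), array([-2.4, -0.4, -1.9,  0.7]))
(array([ 0.432 , -0.2198,  0.4035]), array([ 0.7,  0.1,  0.5, -0.2]))
(array([ 0.486 , -0.2249,  0.4004]), array([-3.3, -0.5, -2.6,  1. ]))
0.24 [[0.4419, -0.3804, 0.24], [0.4273, -0.2757, 0.24]]
0.25 [[0.4557, -0.3703, 0.25], [0.4414, -0.2678, 0.25]]
0.26 [[0.4695, -0.3603, 0.26], [0.4556, -0.2598, 0.26]]
0.27 [[0.4834, -0.3502, 0.27], [0.4697, -0.2518, 0.27]]
0.28 [[0.4972, -0.3402, 0.28], [0.4838, -0.2439, 0.28]]
```

```bash
python3 -m pendant '0 0.003 -0.003 0.03 0 0 0; 0 0.003 -0.003 0.06 0 0 0; 0 0.003 -0.003 0.06 0 0 0;0 0.003 -0.003 0.06 0 0 0'; python3 - <<'E'
from h import *
go(.472,-.302,.109,.079)
snap("scene","s3",(40,180,80,220),5); 
snap("top","t3",(190,270,350,460),7)
go(.472,-.302,.109,.079)
E
```

```text
clock: 2.9
ee_pos: [0.4726, -0.3015, 0.1806]
tool_rot: [-3.141, 0.0, 0.078]
wrist_force: [0.3, -0.9, 0.2]
opening: 0.0942
t 2.9 pos [ 0.4726 -0.3015  0.1806] rpy [-3.1414e+00  5.0000e-04  7.7700e-02] F [ 0.31 -0.92  0.15] open 0.0942
shift [-0.0006  0.0005  0.0716] turn [-0.0002  0.0005 -0.0013]
t 3.0 pos [ 0.4738 -0.3021  0.182 ] rpy [ 3.1393e+00 -2.2000e-03  7.8100e-02] F [-0.35 -0.38 -0.13] open 0.0941
shift [-0.002  -0.0004  0.073 ] turn [ 0.0023 -0.0022 -0.0009]
```

View pics/s3.png

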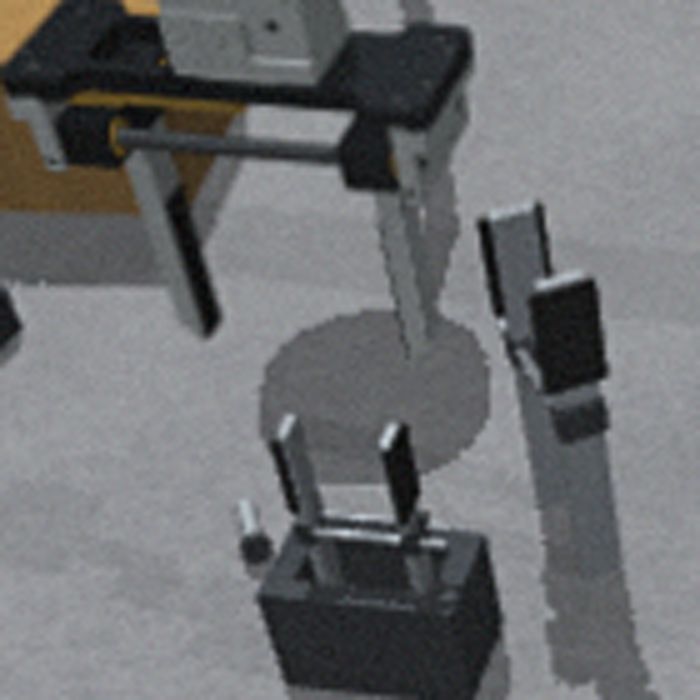

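View pics/t3.png

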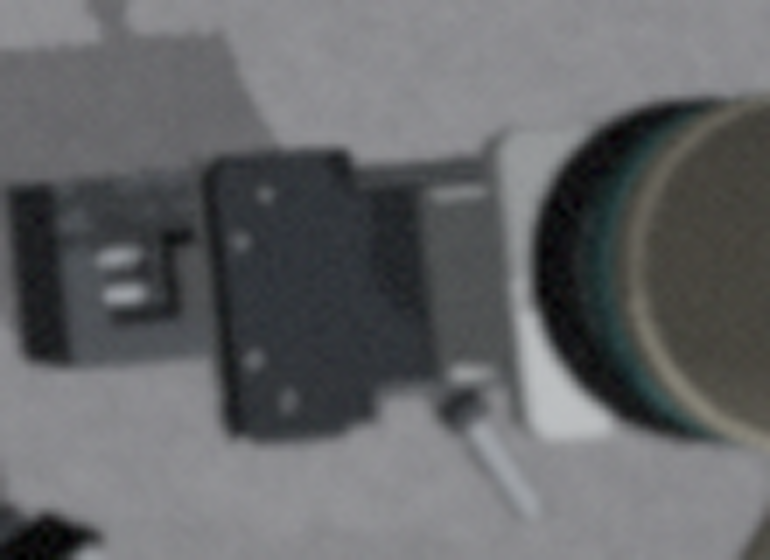

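```bash
python3 - <<'E'
from h import *
for z in(.152,.18,.19,.2,.21,.22):
  P=[[.4725-a*.0037,-.302+a*.047,z] for a in(-1,0,1)]
  print(z,((proj("scene",P)-(80,40))*5).round().tolist(), ((proj("top",P)-(350,190))*7).round().tolist())
# plate ends top view
T=lambda x,y:np.array((350+x/7,190+y/7));S=lambda x,y:np.array((80+x/5,40+y/5))
def tri(a,b):
    s=least_squares(lambda X:np.r_[proj("scene",X)[0]-a,proj("top",X)[0]-b],[.47,-.3,.3]); return s.x.round(4),s.fun.round(1)
print(tri(S(435,118),T(225,155)),tri(S(470,32),T(240,437)))
E
```

```text
0.152 [[242.0, 420.0], [336.0, 430.0], [431.0, 440.0]] [[458.0, 248.0], [305.0, 263.0], [151.0, 277.0]]
0.18 [[228.0, 373.0], [324.0, 382.0], [421.0, 392.0]] [[497.0, 249.0], [339.0, 264.0], [180.0, 279.0]]
0.19 [[222.0, 355.0], [319.0, 365.0], [417.0, 375.0]] [[511.0, 249.0], [352.0, 264.0], [191.0, 279.0]]
0.2 [[217.0, 338.0], [315.0, 347.0], [413.0, 357.0]] [[526.0, 249.0], [365.0, 264.0], [202.0, 280.0]]
0.21 [[211.0, 319.0], [310.0, 329.0], [409.0, 339.0]] [[541.0, 249.0], [378.0, 265.0], [214.0, 280.0]]
0.22 [[205.0, 301.0], [305.0, 311.0], [405.0, 320.0]] [[557.0, 249.0], [392.0, 265.0], [225.0, 281.0]]
(array([ 0.4993, -0.2117,  0.3429]), array([-2.8, -0.4, -2.3,  0.8])) (array([ 0.4348, -0.2163,  0.344 ]), array([-0., -0., -0.,  0.]))
```

```bash
python3 -m pendant '0 -0.001 0 0.03 0 0 0; 0 -0.001 0 0.06 0 0 0; 0 -0.001 0 0.06 0 0 0'; python3 - <<'E'
from h import *
print(ctrl.tcp_to_grasp)
snap("scene","s4",(40,180,80,220),5); 
go(.472,-.302,.109,.079)
for z in(.11,.12,.13,.14,.15):
  P=[[.472-a*.0037,-.302+a*.047,z] for a in(-1,0,1)]
  print(z,((proj("scene",P)-(80,40))*5).round().tolist())
E
```

```text
clock: 3.3
ee_pos: [0.4704, -0.2998, 0.1184]
tool_rot: [-3.138, 0.004, 0.079]
wrist_force: [-1.3, -0.5, 0.5]
opening: 0.0943
0.0188
t 3.35 pos [ 0.4717 -0.3008  0.1203] rpy [-3.1407e+00  1.1000e-03  7.8600e-02] F [ 0.76  0.04 -0.03] open 0.0938
shift [0.0002 0.0012 0.0113] turn [-0.0009  0.0011 -0.0004]
0.11 [[263.0, 487.0], [355.0, 497.0], [447.0, 506.0]]
0.12 [[259.0, 472.0], [350.0, 481.0], [443.0, 491.0]]
0.13 [[254.0, 456.0], [346.0, 465.0], [440.0, 475.0]]
0.14 [[249.0, 440.0], [342.0, 449.0], [436.0, 459.0]]
0.15 [[244.0, 423.0], [338.0, 433.0], [433.0, 442.0]]
```

View pics/s4.png

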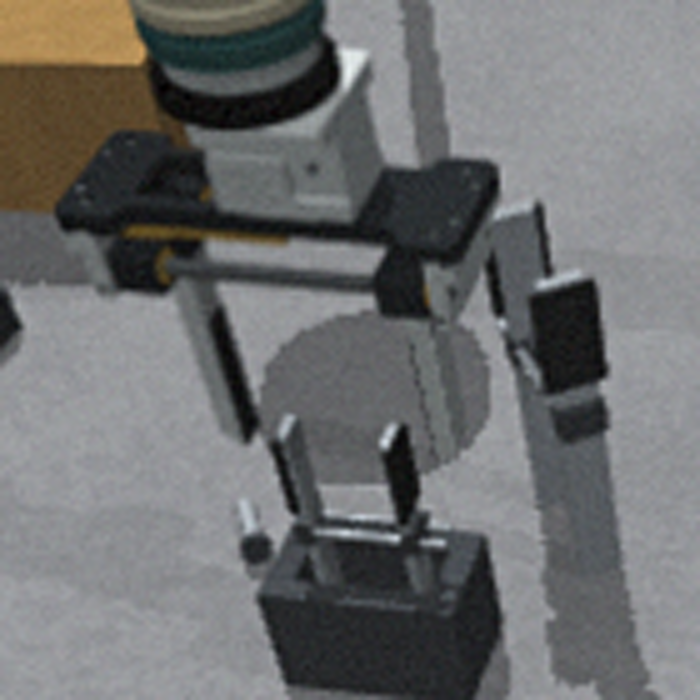

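```bash
python3 -m pendant '0 0 0.001 0.026 0 0 0; 0 0 0.001 0.026 0 0 0; 0.25 0 0.001 0.026 0 0 0; 0.25 0 0.001 0.026 0 0 0; 0.25 0 0.001 0.026 0 0 0' 25; python3 - <<'E'
from h import *
snap("scene","s5",(40,180,80,220),5); snap("top","t5",(190,270,350,460),7)
go(.472,-.302,.094,.079)
E
```

```text
clock: 3.85
ee_pos: [0.4731, -0.3026, 0.0959]
tool_rot: [3.14, -0.002, 0.079]
wrist_force: [0.4, 0.0, -0.1]
opening: 0.0736
t 3.95 pos [ 0.4727 -0.3023  0.0953] rpy [ 3.1403e+00 -1.2000e-03  7.8800e-02] F [-0.42  1.27  0.64] open 0.071
shift [-0.0007 -0.0004  0.0013] turn [ 0.0013 -0.0012 -0.0002]
```

View pics/s5.png

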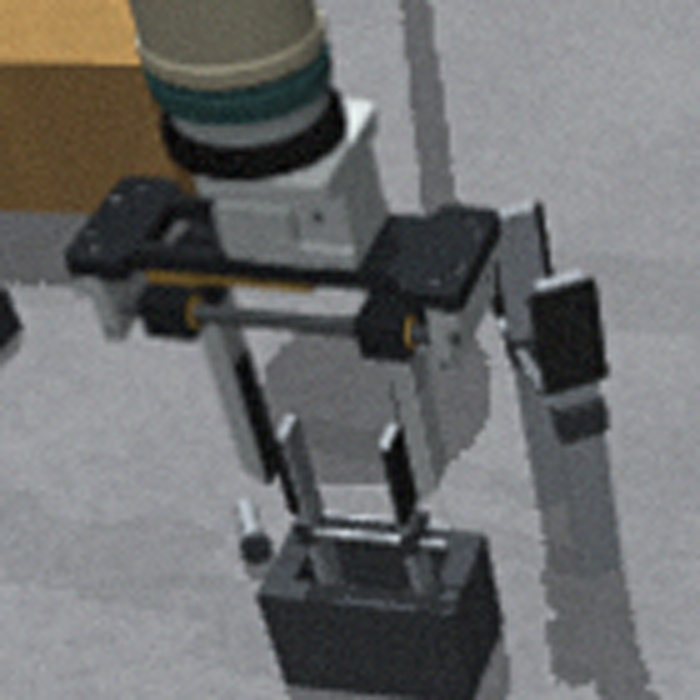

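View pics/t5.png

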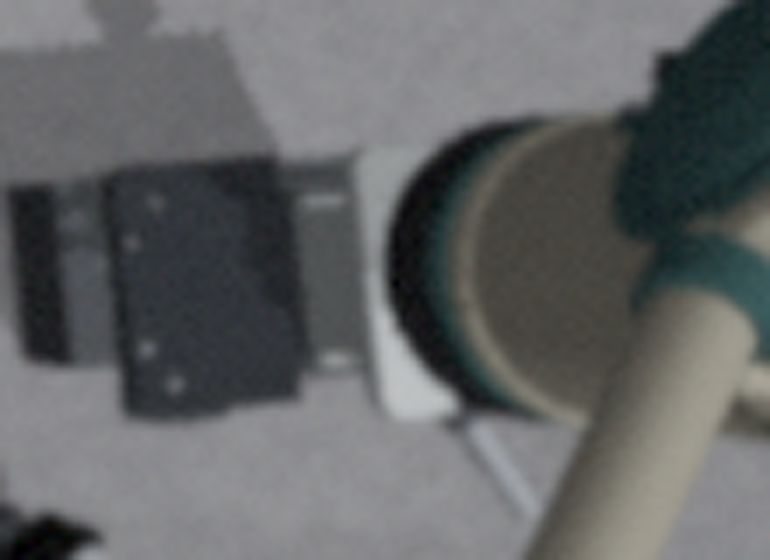

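```bash
python3 -m pendant '0.36 0 0 0 0 0 0; 0.41 0 0 0 0 0 0; 0.41 0 0 0 0 0 0; 0.41 0 0 0 0 0 0; 0.41 0 0 0 0 0 0; 0.41 0 0 0 0 0 0' 25; python3 - <<'E'
from h import *
snap("scene","s6",(40,180,80,220),5)
go(.472,-.302,.094,.079)
E
```

```text
clock: 4.55
ee_pos: [0.4723, -0.302, 0.0945]
tool_rot: [3.141, -0.0, 0.079]
wrist_force: [0.8, 0.8, 3.0]
opening: 0.0556
t 4.6 pos [ 0.4723 -0.3019  0.0945] rpy [ 3.1415e+00 -3.0000e-04  7.8800e-02] F [-0.11  0.64  2.48] open 0.0555
shift [-0.0003  0.0001  0.0005] turn [ 0.0001 -0.0003 -0.0002]
```

View pics/s6.png

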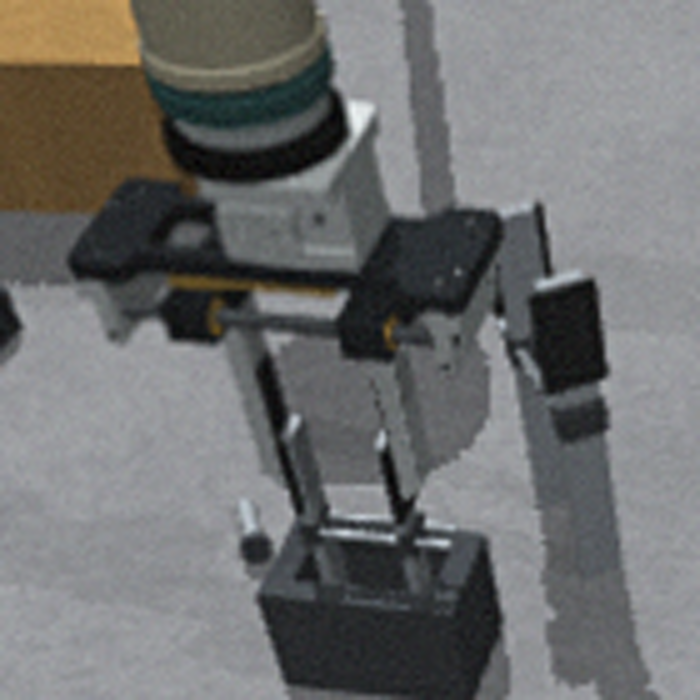

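```bash
python3 -m pendant '0.41 0 0 -0.01 0 0 0; 0.41 0 0 -0.03 0 0 0; 0.41 0 0 -0.06 0 0 0; 0.41 0 0 -0.09 0 0 0; 0.41 0 0 -0.105 0 0 0; 0.41 0 0 -0.105 0 0 0'; python3 - <<'E'
from h import *
snap("scene","s7",(20,180,70,220),5)
go(.6033,-.0465,.2,-.392)
E
```

```text
clock: 5.2
ee_pos: [0.4734, -0.3031, 0.2019]
tool_rot: [3.138, -0.004, 0.079]
wrist_force: [0.3, -0.2, -1.8]
opening: 0.0556
t 5.25 pos [ 0.4725 -0.3024  0.2001] rpy [ 3.14e+00 -1.20e-03  7.88e-02] F [ 0.62  0.37 -1.97] open 0.0558
shift [ 1.505e-01 -2.448e-01 -1.000e-04] turn [ 0.0013 -0.0016  0.4708]
```

View pics/s7.png

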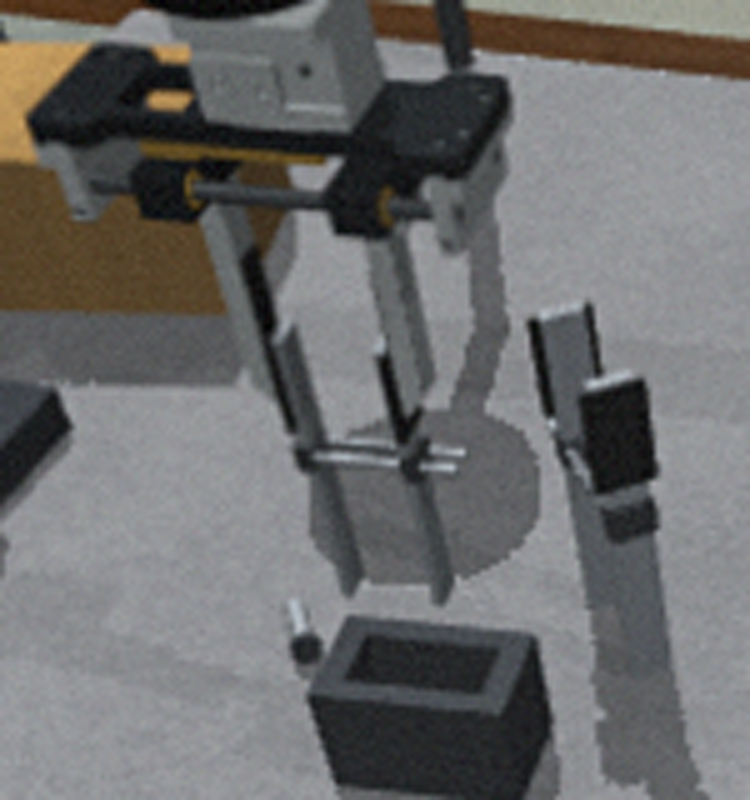

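```bash
python3 -m pendant '0.41 0.015 -0.025 0 0 0 0; 0.41 0.037 -0.06 0 0 0 0.1; 0.41 0.06 -0.098 0 0 0 0.2; 0.41 0.083 -0.135 0 0 0 0.3; 0.41 0.106 -0.172 0 0 0 0.4; 0.41 0.13 -0.21 0 0 0 0.471; 0.41 0.145 -0.235 0 0 0 0.471; 0.41 0.1505 -0.245 0 0 0 0.471'; python3 -m pendant '0.41 0 0 0 0 0 0;0.41 0 0 0 0 0 0';python3 - <<'E'
from h import *
snap("scene","s8",(110,250,180,320),5);snap("top","t8",(130,240,200,350),5)
go(.6033,-.0465,.2,-.392)
E
```

```text
clock: 6.05
ee_pos: [0.6029, -0.043, 0.1971]
tool_rot: [-3.142, 0.004, -0.389]
wrist_force: [0.4, -1.6, -1.2]
opening: 0.0551
clock: 6.25
ee_pos: [0.6019, -0.0469, 0.1983]
tool_rot: [3.14, 0.002, -0.392]
wrist_force: [0.2, -0.8, -1.2]
opening: 0.0558
t 6.35 pos [ 0.6021 -0.0474  0.1989] rpy [ 3.1404e+00  7.0000e-04 -3.9380e-01] F [-0.5  -0.58 -1.34] open 0.0555
shift [ 0.0007 -0.0013 -0.0011] turn [ 0.0012  0.0007 -0.0018]
```

View pics/s8.png

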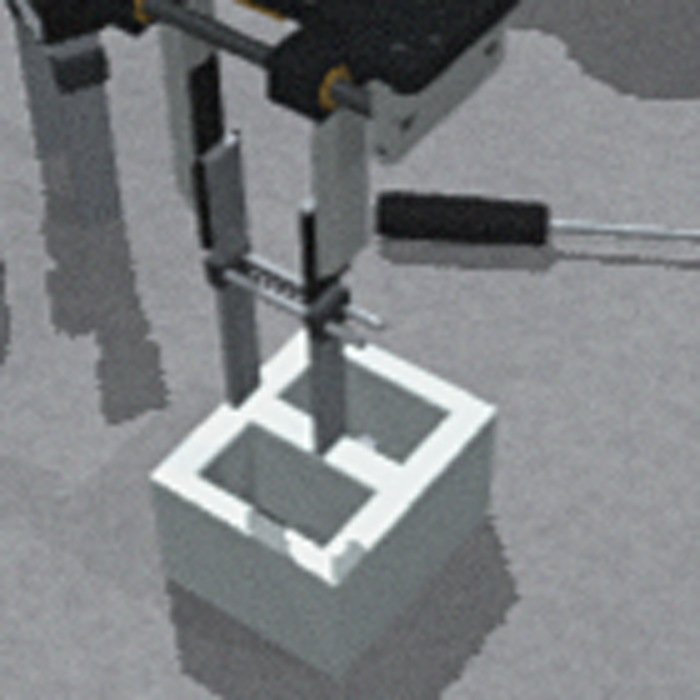

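View pics/t8.png

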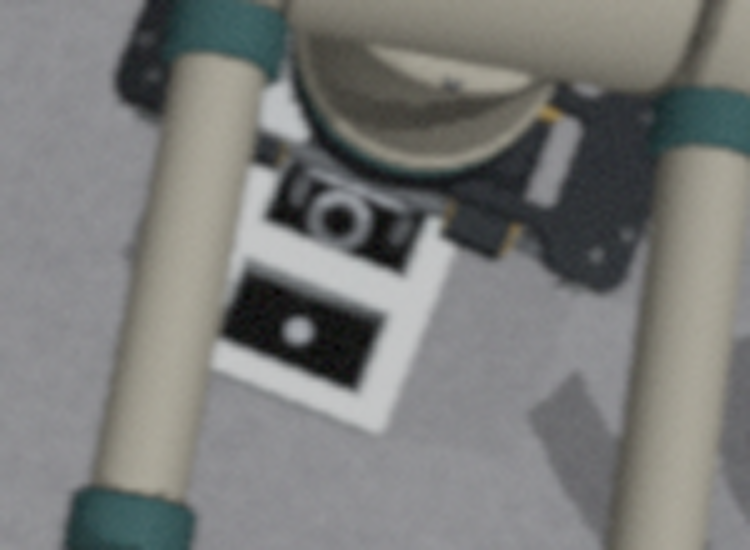

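```bash
python3 - <<'E'
from h import *
S=lambda x,y:(180+x/5,110+y/5);T=lambda x,y:(200+x/5,130+y/5)
for f,n,a,b in((S,"scene",(244,397),(328,445)),(T,"top",(300,190),(402,235))):
    for z in(.106,.111,.116):
        p=back(n,[f(*a),f(*b)],z); d=p[1]-p[0]; print(n,z,p.mean(0).round(4),np.linalg.norm(d).round(4),np.degrees(np.arctan2(d[1],d[0])).round(1))
print("ring",back("top",[T(340,218)],.026))
E
```

```text
scene 0.106 [ 0.5951 -0.0476  0.106 ] 0.0468 66.6
scene 0.111 [ 0.5993 -0.0463  0.111 ] 0.0464 66.6
scene 0.116 [ 0.6036 -0.0449  0.116 ] 0.0461 66.6
top 0.106 [ 0.5968 -0.0463  0.106 ] 0.0494 -114.4
top 0.111 [ 0.5962 -0.0459  0.111 ] 0.0492 -114.4
top 0.116 [ 0.5956 -0.0456  0.116 ] 0.0489 -114.4
ring [[ 0.60405683 -0.04578913  0.026     ]]
```

```bash
python3 - <<'E'
from h import *
snap("top","t9",(150,215,235,305),11); go(.6033,-.0465,.2,-.392)
P=[[.6033,-.0465,.111]]+[[.6033+a*.0383*.5,-.0465+a*.0924*.5,.111] for a in(-.41,-.51,.41,.51)]
print(((proj("top",P)-(235,150))*11).round())
E
```

```text
t 6.4 pos [ 0.6023 -0.0475  0.1992] rpy [ 3.1407e+00  3.0000e-04 -3.9410e-01] F [ 0.59 -0.17 -1.99] open 0.0557
shift [ 0.0006 -0.0013 -0.0008] turn [ 0.0008  0.0003 -0.0021]
[[389. 212.]
 [484. 251.]
 [507. 260.]
 [295. 174.]
 [271. 165.]]
```

View pics/t9.png

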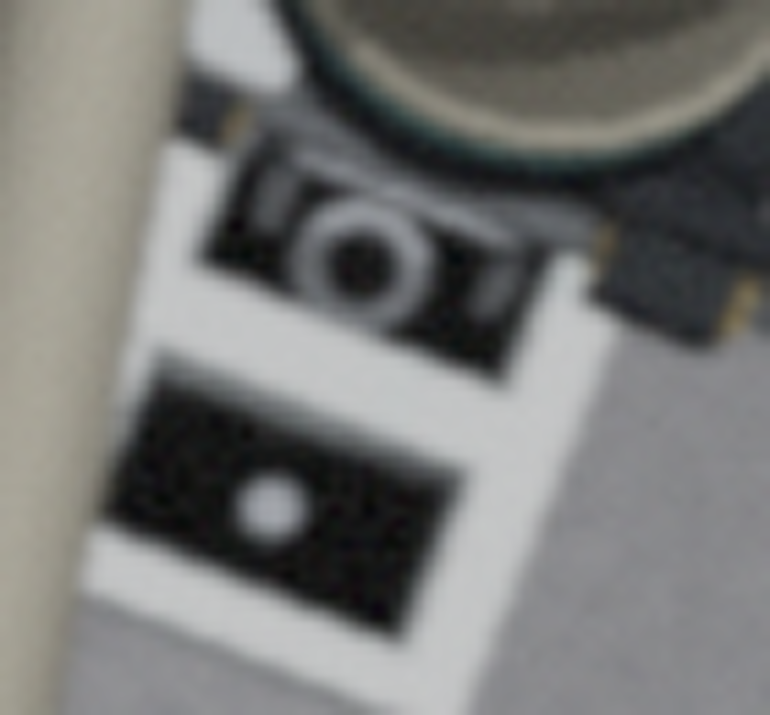

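```bash
python3 -m pendant '0.41 0.004 -0.001 0 0 0 0; 0.41 0.004 -0.001 0.02 0 0 0; 0.41 0.004 -0.001 0.04 0 0 0;0.41 0.004 -0.001 0.045 0 0 0; 0.41 0.004 -0.001 0.045 0 0 0';python3 - <<'E'
from h import *
snap("scene","s10",(130,250,190,310),6);snap("top","t10",(150,215,235,305),11)
go(.6033,-.0465,.098,-.392)
E
```

```text
clock: 6.9
ee_pos: [0.6065, -0.047, 0.1536]
tool_rot: [3.141, 0.002, -0.393]
wrist_force: [-0.1, 0.1, -1.2]
opening: 0.0557
t 7.0 pos [ 0.6077 -0.047   0.1551] rpy [-3.1414e+00 -1.6000e-03 -3.9270e-01] F [ 1.38  0.02 -2.15] open 0.0557
shift [-0.0044  0.0013  0.0571] turn [-0.0002 -0.0016 -0.0007]
```

View pics/s10.png

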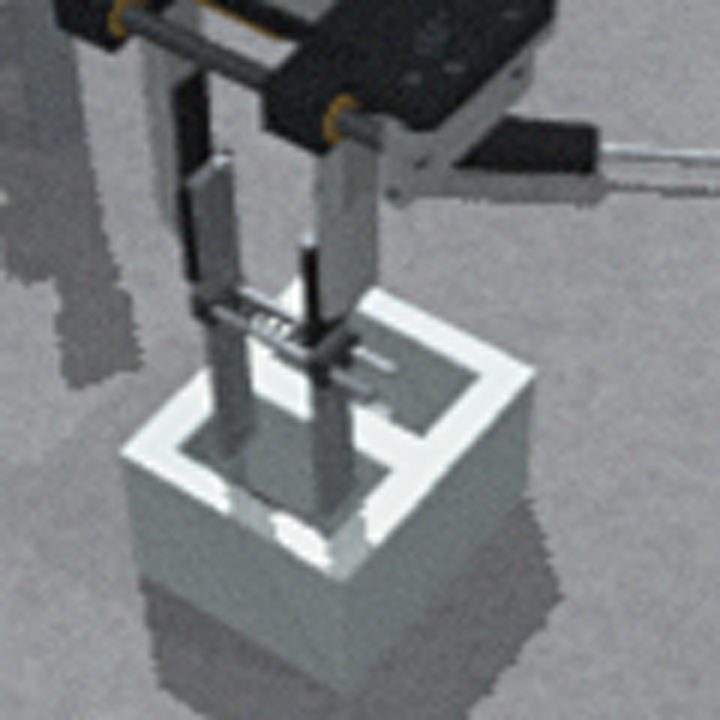

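View pics/t10.png

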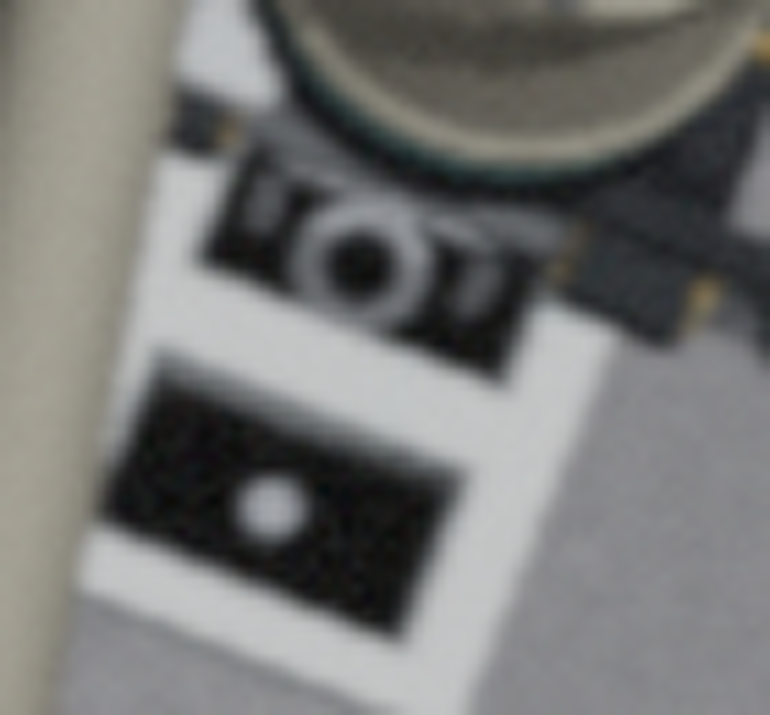

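```bash
python3 -m pendant '0.41 -0.001 0 0.02 0 0 0; 0.41 -0.001 0 0.04 0 0 0; 0.41 -0.001 0 0.052 0 0 0; 0.41 -0.001 0 0.056 0 0 0; 0.41 -0.001 0 0.056 0 0 0; 0.41 -0.001 0 0.056 0 0 0';python3 - <<'E'
from h import *
snap("scene","s11",(130,250,190,310),6)
go(.6033,-.0465,.098,-.392)
E
```

```text
clock: 7.6
ee_pos: [0.607, -0.0463, 0.0993]
tool_rot: [-3.141, -0.002, -0.392]
wrist_force: [0.1, -1.0, -1.3]
opening: 0.0554
t 7.65 pos [ 0.607  -0.0463  0.0994] rpy [-3.1413e+00 -2.2000e-03 -3.9220e-01] F [-0.3  -1.62 -0.9 ] open 0.0557
shift [-0.0034  0.0016  0.0014] turn [-0.0003 -0.0022 -0.0002]
```

View pics/s11.png

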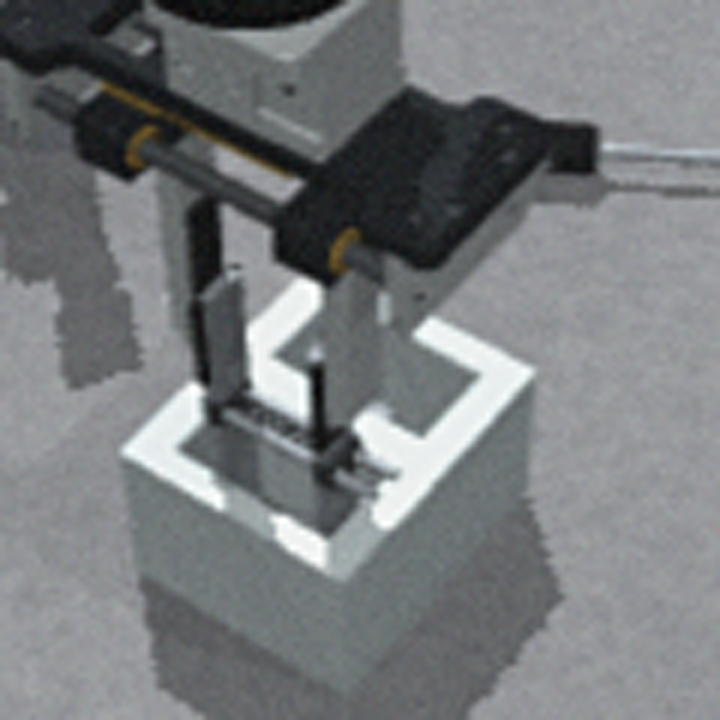

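```bash
python3 -m pendant '0.48 0 0 0 0 0 0; 0.55 0 0 0 0 0 0; 0.62 0 0 0 0 0 0; 0.66 0 0 0 0 0 0; 0.66 0 0 0 0 0 0; 0.66 0 0 0 0 0 0; 0.66 0 0 0 0 0 0; 0.66 0 0 0 0 0 0' 25;python3 - <<'E'
from h import *
go(.6033,-.0465,.098,-.392)
E
```

```text
clock: 8.45
ee_pos: [0.6065, -0.0462, 0.0988]
tool_rot: [-3.142, -0.001, -0.392]
wrist_force: [-0.2, -0.7, 4.4]
opening: 0.0425
t 8.45 pos [ 0.6065 -0.0462  0.0988] rpy [-3.1415e+00 -1.1000e-03 -3.9220e-01] F [-0.22 -0.69  4.37] open 0.0425
shift [-0.0028  0.0015  0.0008] turn [-0.0001 -0.0011 -0.0002]
```

```bash
python3 -m pendant '0.66 0 0 0 0 0 0; 0.66 0 0 -0.005 0 0 0; 0.66 0 0 -0.015 0 0 0; 0.66 0 0 -0.03 0 0 0; 0.66 0 0 -0.045 0 0 0; 0.66 0 0 -0.06 0 0 0; 0.66 0 0 -0.08 0 0 0; 0.66 0 0 -0.1 0 0 0';  python3 -m pendant '0.66 0 0 -0.012 0 0 0; 0.66 0 0 -0.012 0 0 0; 0.66 0 0 -0.012 0 0 0; 0.66 0 0 -0.012 0 0 0';python3 - <<'E'
from h import *
snap("scene","s12",(110,250,180,320),5);snap("top","t12",(150,215,235,305),11)
go(.5225,.3005,.21,-.392)
E
```

```text
clock: 9.25
ee_pos: [0.6055, -0.0459, 0.1987]
tool_rot: [3.141, 0.001, -0.392]
wrist_force: [0.4, -0.1, -2.6]
opening: 0.0422
clock: 9.65
ee_pos: [0.6052, -0.0459, 0.2089]
tool_rot: [3.141, 0.003, -0.392]
wrist_force: [-0.3, -0.1, -2.2]
opening: 0.0422
t 9.75 pos [ 0.6054 -0.046   0.209 ] rpy [ 3.141e+00  2.300e-03 -3.922e-01] F [ 0.32 -0.74 -2.19] open 0.0424
shift [-0.2091 -0.2885 -0.0007] turn [ 0.0006  0.0023 -0.0002]
```

View pics/s12.png

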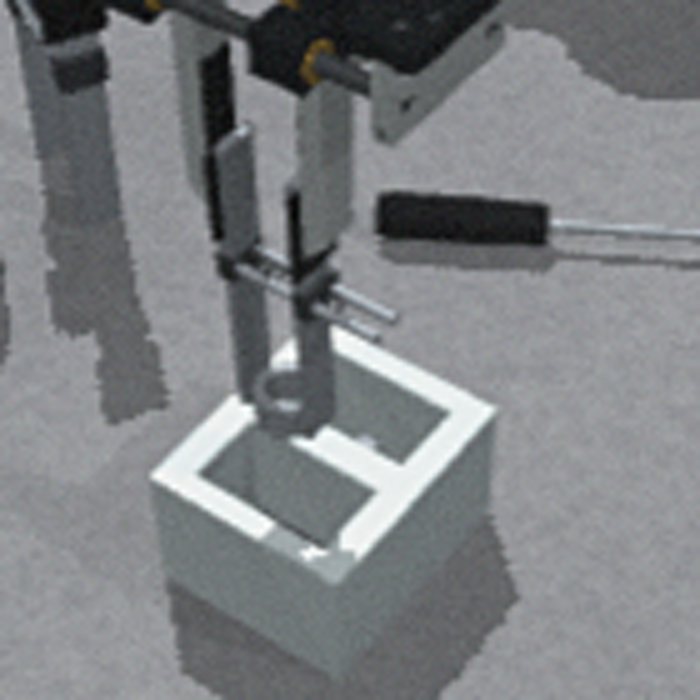

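View pics/t12.png

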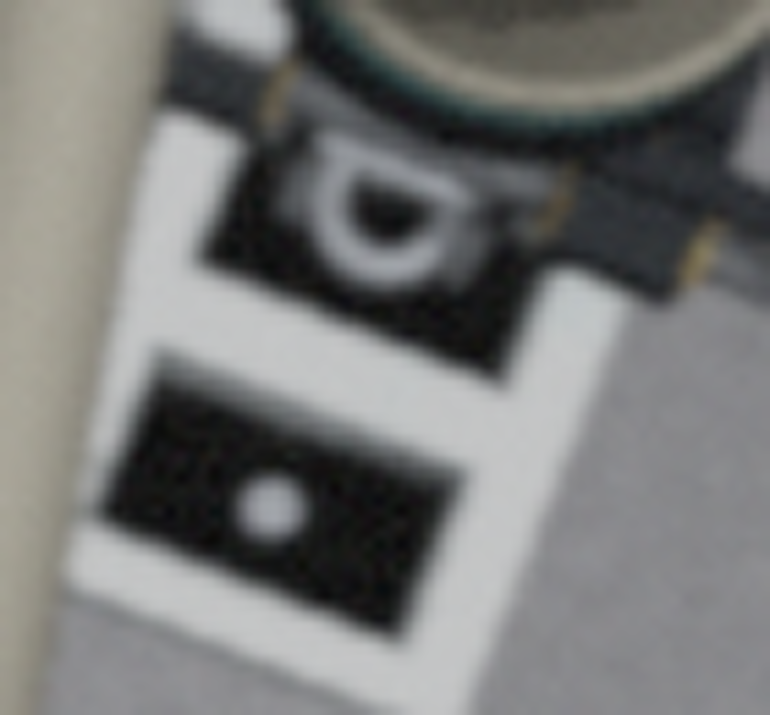

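```bash
python3 -m pendant '0.66 -0.009 -0.012 -0.005 0 0 0; 0.66 -0.026 -0.036 -0.005 0 0 -0.05; 0.66 -0.05 -0.069 -0.005 0 0 -0.1; 0.66 -0.074 -0.102 -0.005 0 0 -0.15; 0.66 -0.098 -0.135 -0.005 0 0 -0.2; 0.66 -0.122 -0.168 -0.005 0 0 -0.25; 0.66 -0.145 -0.2 -0.005 0 0 -0.3; 0.66 -0.16 -0.22 -0.005 0 0 -0.35';python3 -m pendant '0.66 0 0 0 0 0 0; 0.66 0 0 0 0 0 0'; python3 - <<'E'
from h import *
go(.5225,.3005,.215,0)
E
```

```text
clock: 10.55
ee_pos: [0.5404, 0.2221, 0.2155]
tool_rot: [-3.14, 0.001, -0.038]
wrist_force: [-0.2, 0.2, -2.0]
opening: 0.0421
clock: 10.75
ee_pos: [0.5417, 0.2191, 0.2153]
tool_rot: [3.141, 0.0, -0.041]
wrist_force: [0.7, 0.4, -1.6]
opening: 0.0422
t 10.75 pos [0.5417 0.2191 0.2153] rpy [ 3.1409  0.     -0.0408] F [ 0.71  0.42 -1.6 ] open 0.0422
shift [-0.0225 -0.0806  0.0003] turn [ 0.0007  0.0001 -0.0408]
```

```bash
python3 -m pendant '0.66 -0.005 -0.015 0 0 0 0; 0.66 -0.012 -0.04 0 0 0 -0.02; 0.66 -0.019 -0.065 0 0 0 -0.04; 0.66 -0.0225 -0.08 0 0 0 -0.04; 0.66 -0.0225 -0.08 0 0 0 -0.04; 0.66 -0.0225 -0.08 0 0 0 -0.04';python3 - <<'E'
from h import *
snap("scene","s13",(130,270,320,460),5);snap("top","t13",(150,250,70,190),6)
go(.5225,.3005,.098,0)
E
```

```text
clock: 11.35
ee_pos: [0.5234, 0.2986, 0.2151]
tool_rot: [3.14, -0.0, -0.003]
wrist_force: [-0.8, -0.4, -2.1]
opening: 0.0424
t 11.45 pos [0.5235 0.2981 0.2152] rpy [ 3.1406  0.     -0.0035] F [ 0.12 -0.11 -2.5 ] open 0.0425
shift [-0.001  -0.0025  0.1172] turn [ 0.001   0.     -0.0035]
```

View pics/s13.png

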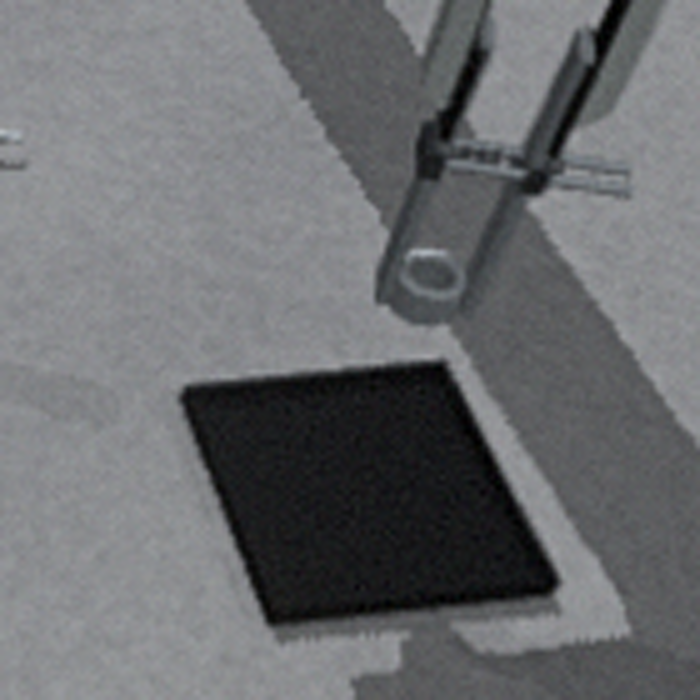

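View pics/t13.png

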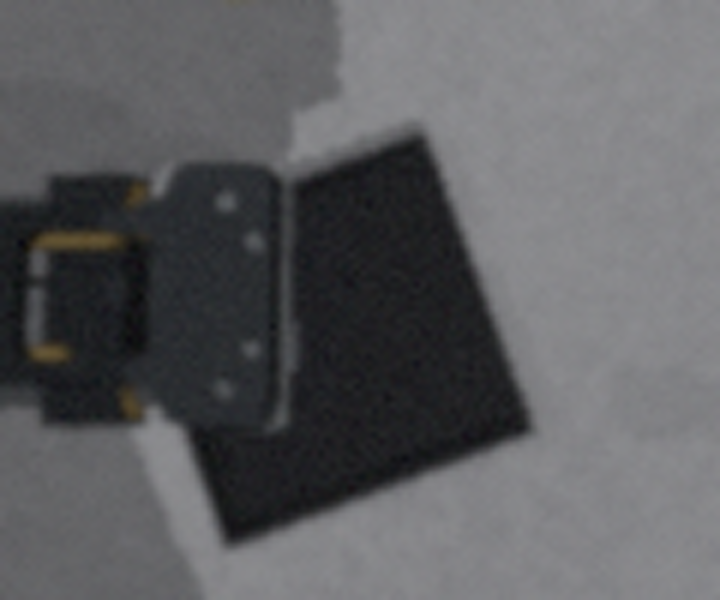

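```bash
python3 - <<'E'
from h import *
S=lambda x,y:(320+x/5,130+y/5)
print(back("scene",[S(432,275)],.142))
p=back("scene",[S(183,390),S(447,363),S(557,585),S(272,617)],.012);print(p.mean(0))
E
```

```text
[[0.52023633 0.29803613 0.142     ]]
[0.5295477  0.30276549 0.012     ]
```

```bash
python3 -m pendant '0.66 0.003 0 0.02 0 0 0; 0.66 0.003 0 0.05 0 0 0; 0.66 0.003 0 0.08 0 0 0; 0.66 0.003 0 0.1 0 0 0; 0.66 0.003 0 0.112 0 0 0; 0.66 0.003 0 0.116 0 0 0; 0.66 0.003 0 0.116 0 0 0; 0.66 0.003 0 0.116 0 0 0';python3 - <<'E'
from h import *
snap("scene","s14",(130,270,320,460),5)
go(.5255,.3005,.0948,0)
E
```

```text
clock: 12.25
ee_pos: [0.5273, 0.2994, 0.1005]
tool_rot: [-3.141, -0.002, -0.003]
wrist_force: [-0.3, -0.6, -1.2]
opening: 0.0422
t 12.3 pos [0.5273 0.2995 0.1006] rpy [-3.1407e+00 -2.5000e-03 -2.4000e-03] F [ 0.26 -0.31 -1.68] open 0.0422
shift [-0.0018 -0.001   0.0058] turn [-0.0009 -0.0025 -0.0024]
```

View pics/s14.png

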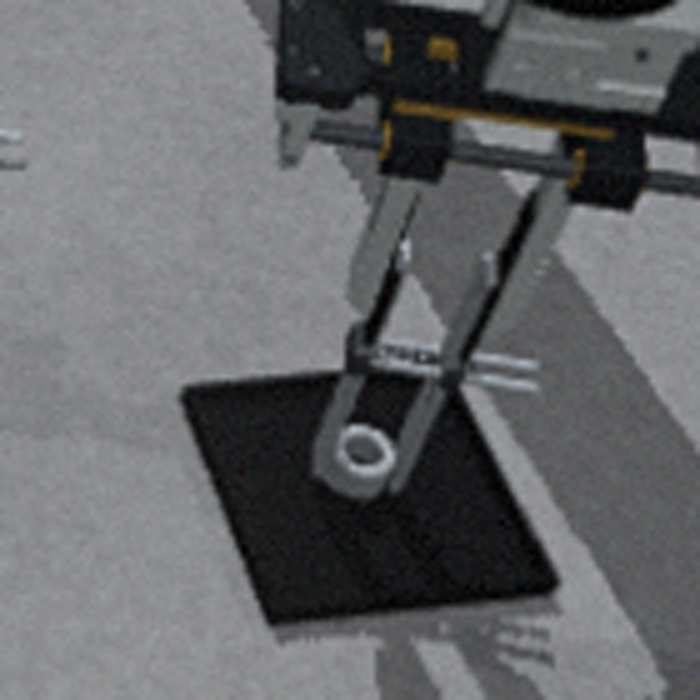

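Over the tray, with about 5 mm left. I lower in small steps and watch the force.

```bash
python3 -m pendant '0.66 -0.001 0 0.002 0 0 0; 0.66 -0.001 0 0.004 0 0 0; 0.66 -0.001 0 0.004 0 0 0;0.66 -0.001 0 0.004 0 0 0'; python3 -m pendant '0.66 0 0 0.001 0 0 0; 0.66 0 0 0.001 0 0 0;0.66 0 0 0.001 0 0 0'; python3 -c "
from h import *
go(.5255,.3005,.0948,0)"
```

```text
clock: 12.7
ee_pos: [0.5252, 0.2992, 0.0953]
tool_rot: [3.141, -0.0, -0.002]
wrist_force: [0.9, -0.5, -1.9]
opening: 0.0426
clock: 13.0
ee_pos: [0.5255, 0.2993, 0.0948]
tool_rot: [-3.141, -0.001, -0.002]
wrist_force: [-1.0, 0.1, 3.7]
opening: 0.0425
t 13.0 pos [0.5255 0.2993 0.0948] rpy [-3.1414e+00 -7.0000e-04 -2.1000e-03] F [-0.97  0.1   3.69] open 0.0425
shift [ 0.     -0.0012  0.    ] turn [-0.0002 -0.0007 -0.0021]
```

```bash
python3 -m pendant '0.53 0 0 0 0 0 0; 0.5 0 0 0 0 0 0; 0.47 0 0 0 0 0 0; 0.44 0 0 0 0 0 0; 0.41 0 0 0 0 0 0; 0.41 0 0 0 0 0 0; 0.41 0 0 0 0 0 0; 0.41 0 0 0 0 0 0'; python3 - <<'E'
from h import *
snap("scene","s15",(130,270,320,460),5)
go(.5255,.3005,.0948,0)
E
```

```text
clock: 13.8
ee_pos: [0.5253, 0.2992, 0.0942]
tool_rot: [3.142, -0.0, -0.002]
wrist_force: [-0.7, 0.1, -2.1]
opening: 0.0557
t 13.85 pos [0.5252 0.2992 0.0942] rpy [ 3.1415e+00 -0.0000e+00 -2.2000e-03] F [ 0.44 -0.8  -1.9 ] open 0.0553
shift [ 0.0002 -0.0013 -0.0006] turn [ 0.0001 -0.     -0.0022]
```

View pics/s15.png

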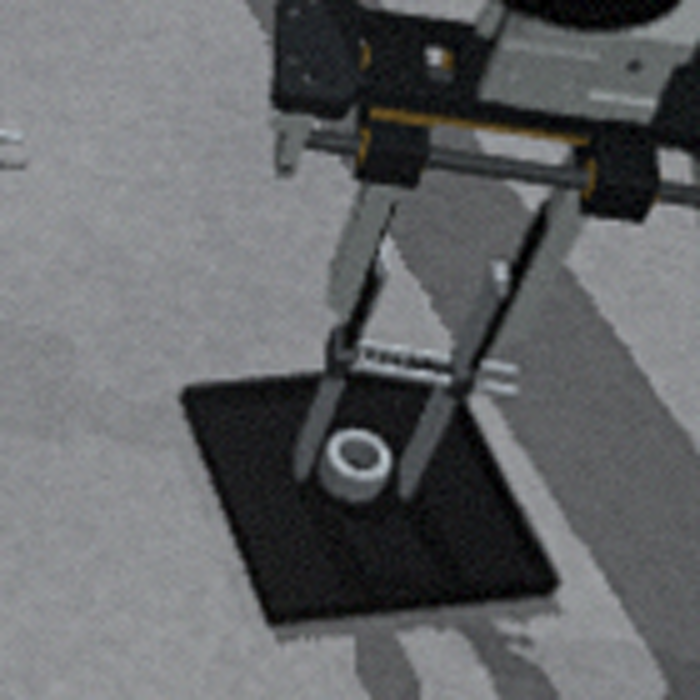

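```bash
python3 -m pendant '0.41 0 0 -0.01 0 0 0; 0.41 0 0 -0.03 0 0 0; 0.41 0 0 -0.06 0 0 0; 0.41 0 0 -0.095 0 0 0; 0.41 0 0 -0.12 0 0 0; 0.41 0 0 -0.13 0 0 0; 0.41 0 0 -0.13 0 0 0'; python3 - <<'E'
from h import *
snap("scene","s16",(60,270,250,512),3)
go(.4725,-.302,.224,.079)
E
```

```text
clock: 14.55
ee_pos: [0.5261, 0.2996, 0.2261]
tool_rot: [-3.14, -0.003, -0.002]
wrist_force: [-0.2, -0.3, -0.9]
opening: 0.0554
t 14.6 pos [0.5251 0.2992 0.2243] rpy [-3.1415e+00 -4.0000e-04 -2.2000e-03] F [ 1.5  -0.67 -1.95] open 0.0556
shift [-5.130e-02  6.013e-01  3.000e-04] turn [-0.0001 -0.0004 -0.0812]
```

View pics/s16.png

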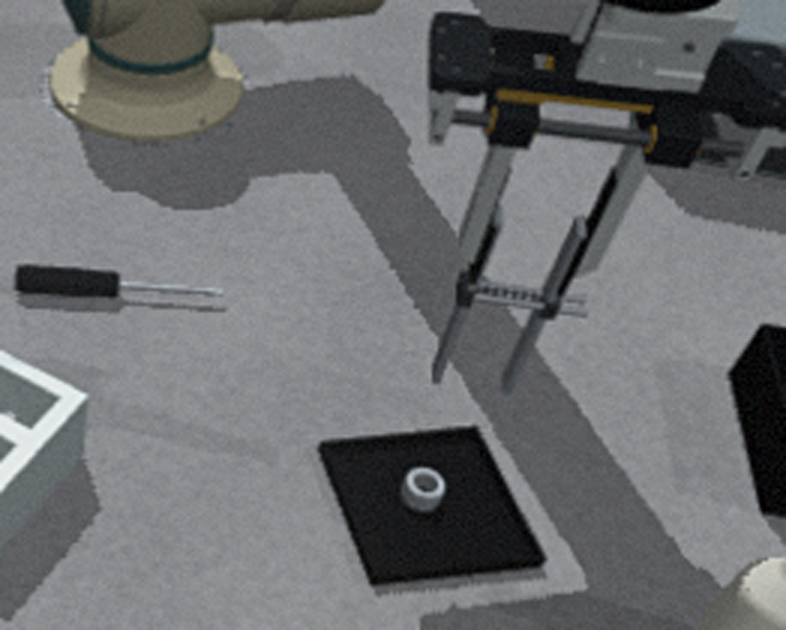

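```bash
python3 -m pendant '0.41 -0.001 0.015 0 0 0 0; 0.41 -0.004 0.05 0 0 0 0; 0.41 -0.008 0.095 0 0 0 -0.02; 0.41 -0.012 0.14 0 0 0 -0.04; 0.41 -0.016 0.185 0 0 0 -0.06; 0.41 -0.02 0.23 0 0 0 -0.08; 0.41 -0.024 0.275 0 0 0 -0.081; 0.41 -0.027 0.31 0 0 0 -0.081'; python3 -m pendant '0.41 0 0 0 0 0 0'; python3 -c "
from h import *
go(.4725,-.302,.224,.079)"
```

```text
clock: 15.4
ee_pos: [0.4952, -0.0138, 0.2226]
tool_rot: [3.141, 0.004, 0.077]
wrist_force: [0.5, 0.9, -1.9]
opening: 0.0552
clock: 15.5
ee_pos: [0.4954, -0.0156, 0.2226]
tool_rot: [3.139, 0.004, 0.073]
wrist_force: [0.5, -0.5, -2.5]
opening: 0.056
t 15.5 pos [ 0.4954 -0.0156  0.2226] rpy [3.1393 0.0042 0.0731] F [ 0.54 -0.46 -2.49] open 0.056
shift [-0.0438  0.284  -0.0006] turn [ 0.0023  0.0042 -0.0059]
```

```bash
python3 -m pendant '0.41 -0.002 0.015 0 0 0 0; 0.41 -0.008 0.05 0 0 0 0; 0.41 -0.015 0.095 0 0 0 0; 0.41 -0.022 0.14 0 0 0 0; 0.41 -0.03 0.185 0 0 0 0; 0.41 -0.036 0.23 0 0 0 0; 0.41 -0.041 0.265 0 0 0 -0.003; 0.41 -0.044 0.284 0 0 0 -0.003'; python3 -m pendant '0.41 0 0 0 0 0 0; 0.41 0 0 0 0 0 0; 0.41 0 0 0 0 0 0'; python3 - <<'E'
from h import *
snap("scene","s17",(20,180,70,220),5)
go(.4725,-.302,.2,.079)
E
```

```text
clock: 16.3
ee_pos: [0.4748, -0.2993, 0.2226]
tool_rot: [-3.14, 0.002, 0.08]
wrist_force: [-0.1, 0.1, -1.7]
opening: 0.0555
clock: 16.6
ee_pos: [0.4761, -0.2952, 0.2241]
tool_rot: [-3.14, 0.0, 0.083]
wrist_force: [0.3, -0.1, -1.3]
opening: 0.0554
t 16.65 pos [ 0.4762 -0.2953  0.2243] rpy [-3.1406 -0.      0.0837] F [-0.08 -0.17 -1.03] open 0.0557
shift [-0.0042  0.0064  0.0243] turn [-0.001  -0.      0.0047]
```

View pics/s17.png

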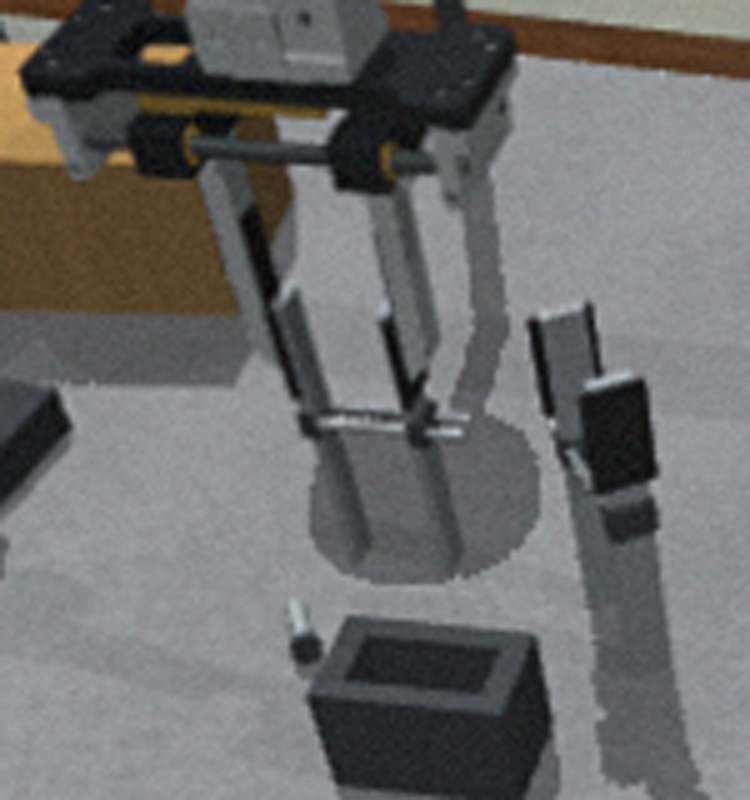

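```bash
python3 -m pendant '0.41 -0.004 0.006 0.01 0 0 0.005; 0.41 -0.004 0.006 0.024 0 0 0.005; 0.41 -0.004 0.006 0.024 0 0 0.005; 0.41 -0.004 0.006 0.024 0 0 0.005'; python3 - <<'E'
from h import *
snap("scene","s18",(20,180,70,220),5)
go(.4725,-.302,.0945,.079)
E
```

```text
clock: 17.05
ee_pos: [0.4723, -0.3031, 0.2]
tool_rot: [-3.141, 0.001, 0.077]
wrist_force: [-0.4, -0.8, -1.2]
opening: 0.0555
t 17.1 pos [ 0.4727 -0.3035  0.2005] rpy [ 3.1413e+00 -2.0000e-04  7.7200e-02] F [ 0.22 -0.16 -0.55] open 0.0553
shift [-1.00e-04 -1.50e-03  1.06e-01] turn [ 0.0003 -0.0002 -0.0018]
```

View pics/s18.png

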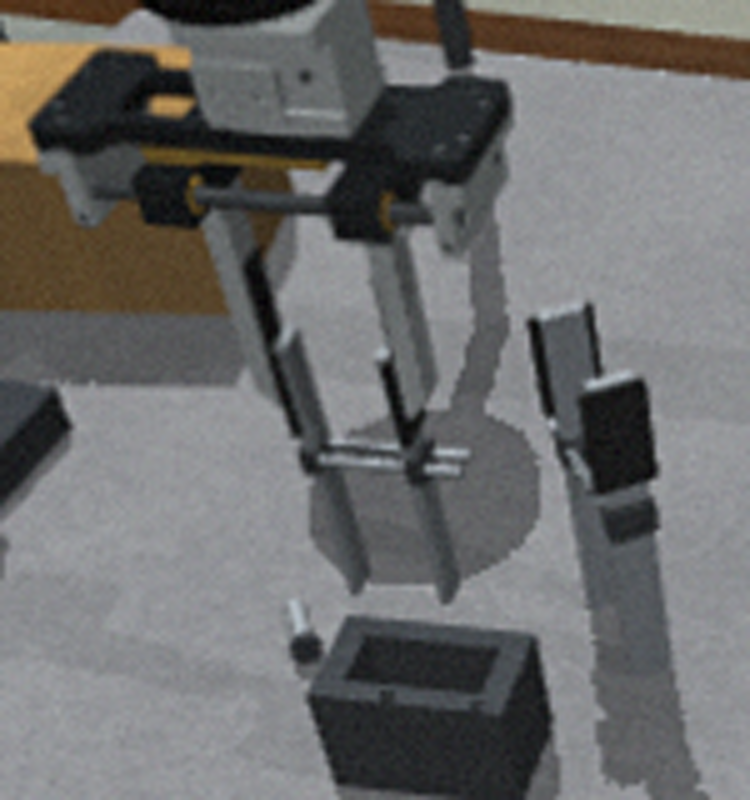

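```bash
python3 -m pendant '0.41 0 0.001 0.02 0 0 0; 0.41 0 0.001 0.045 0 0 0; 0.41 0 0.001 0.055 0 0 0; 0.41 0 0.001 0.055 0 0 0'; python3 - <<'E'
from h import *
snap("scene","s19",(40,180,80,220),5)
go(.4725,-.302,.0945,.079)
E
```

```text
clock: 17.5
ee_pos: [0.4719, -0.304, 0.1443]
tool_rot: [-3.14, 0.002, 0.077]
wrist_force: [-0.1, -0.3, -1.8]
opening: 0.0558
t 17.55 pos [ 0.4727 -0.3046  0.1454] rpy [-3.1415e+00  2.0000e-04  7.6900e-02] F [ 0.87 -0.07 -0.86] open 0.0557
shift [ 0.     -0.0026  0.0509] turn [-0.0001  0.0002 -0.0021]
```

View pics/s19.png

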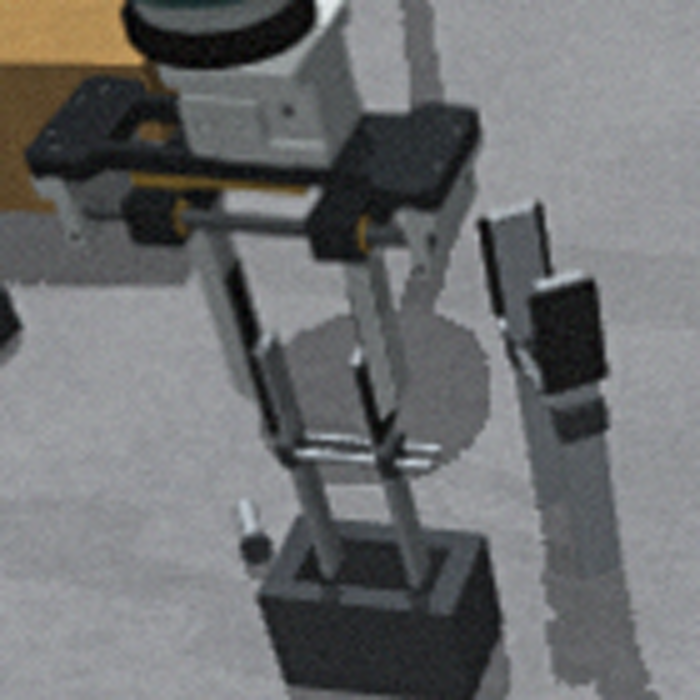

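```bash
python3 -m pendant '0.41 0 -0.001 0.015 0 0 0; 0.41 0 -0.001 0.03 0 0 0; 0.41 0 -0.001 0.042 0 0 0; 0.41 0 -0.001 0.048 0 0 0; 0.41 0 -0.001 0.05 0 0 0;0.41 0 -0.001 0.05 0 0 0'; python3 -c "
from h import *
go(.4725,-.302,.0945,.079)"
```

```text
clock: 18.15
ee_pos: [0.473, -0.3039, 0.0959]
tool_rot: [3.141, -0.001, 0.077]
wrist_force: [-0.7, 0.2, -2.1]
opening: 0.0557
t 18.15 pos [ 0.473  -0.3039  0.0959] rpy [ 3.1407e+00 -9.0000e-04  7.6800e-02] F [-0.66  0.19 -2.08] open 0.0557
shift [-0.0004 -0.002   0.0014] turn [ 0.0008 -0.0009 -0.0022]
```

```bash
python3 -m pendant '0.41 0 0 0.001 0 0 0; 0.41 0 0 0.001 0 0 0; 0.39 0 0 0.001 0 0 0; 0.37 0 0 0.001 0 0 0; 0.3 0 0 0.001 0 0 0; 0.2 0 0 0.001 0 0 0; 0.1 0 0 0.001 0 0 0; 0 0 0 0.001 0 0 0'; python3 -m pendant '0 0 0 0 0 0 0; 0 0 0 0 0 0 0; 0 0 0 0 0 0 0; 0 0 0 0 0 0 0'; python3 - <<'E'
from h import *
snap("scene","s20",(40,180,80,220),5)
go(.472,-.302,.2,.079)
E
```

```text
clock: 18.95
ee_pos: [0.4721, -0.303, 0.0936]
tool_rot: [-3.14, 0.001, 0.077]
wrist_force: [0.1, -0.0, 0.8]
opening: 0.0864
clock: 19.35
ee_pos: [0.4726, -0.3036, 0.0943]
tool_rot: [3.142, -0.0, 0.077]
wrist_force: [-0.0, -0.6, -0.3]
opening: 0.0938
t 19.4 pos [ 0.4725 -0.3036  0.0943] rpy [3.1415 0.     0.0768] F [ 0.56  0.88 -0.06] open 0.0941
shift [-0.0004 -0.0016 -0.1057] turn [ 0.0001  0.     -0.0022]
```

View pics/s20.png

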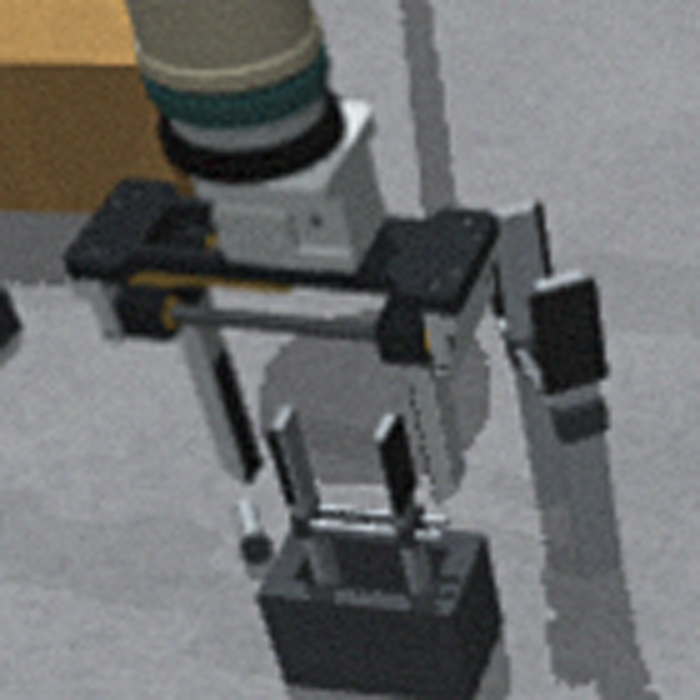

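```bash
python3 -m pendant '0 0 0 -0.015 0 0 0; 0 0 0 -0.045 0 0 0; 0 0 0 -0.09 0 0 0; 0 0 0 -0.135 0 0 0; 0 0 0 -0.15 0 0 0; 0 0 0 -0.15 0 0 0; 0 0 0 -0.15 0 0 0'; python3 - <<'E'
from h import *
a=get_image("scene")["frame"];b=get_image("top")["frame"]
f=lambda i,r,c:cv2.resize(i[r:r+90,c:c+90],(390,390),interpolation=cv2.INTER_CUBIC)
cv2.imwrite("pics/fin.png",np.hstack([f(a,110,110),f(a,190,345)])); cv2.imwrite("pics/fint.png",np.hstack([f(b,180,340),f(b,165,80)]))
go(.472,-.302,.24,.079)
E
```

```text
clock: 20.1
ee_pos: [0.4721, -0.3032, 0.2436]
tool_rot: [-3.141, 0.001, 0.077]
wrist_force: [0.2, 0.6, -1.3]
opening: 0.0938
t 20.2 pos [ 0.4716 -0.3028  0.2423] rpy [-3.1391e+00  2.6000e-03  7.6800e-02] F [0.07 0.03 0.17] open 0.0936
shift [ 0.0004 -0.0008  0.0023] turn [-0.0025  0.0026 -0.0022]
```

View pics/fin.png

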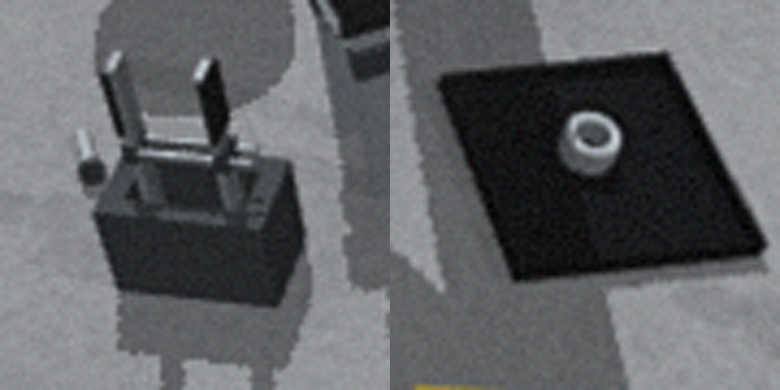

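View pics/fint.png

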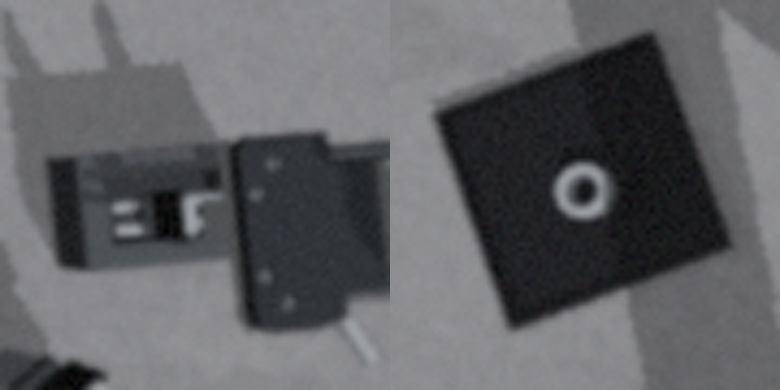

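```bash
python3 -m pendant '0 0 0 0 0 0 0; 0 0 0 0 0 0 0'; python3 -c "
from station import ctrl,state
print(ctrl.sign_off()); print(state()['clock'])"
```

```text
clock: 20.4
ee_pos: [0.4721, -0.3032, 0.243]
tool_rot: [-3.14, 0.002, 0.077]
wrist_force: [-0.2, 0.2, 0.8]
opening: 0.0941
the job is handed in; nothing more can be done
None
the job is handed in; nothing more can be done
```

I handed the job in at 20.4 s of the 61 s allowed. The spacer is in the black tray and the tongs are back in their stand. The sign-off gave no verdict.

**What I did:** I took the smaller tongs from the dark stand and squeezed them on the ring in its pocket with a 25 N grip (opening 42 mm). I lifted it to about 0.127 m and lowered it into the black tray until the wrist force showed contact (+3.7 N). Then I let go at the floor and put the tongs back, open and upright.

**Last checks:**
- **Spacer:** both cameras show it upright near the middle of the tray. The fingers stayed on the tongs' plates, well above it, in every picture I took.
- **Tongs:** they stand upright in the stand, about 4 mm from where they began by the picture.
- **Gripper:** it is open and clear above the tongs, with the wrist force near zero.

**Disagreements:**
- **Fingertip height:** the visible fingertips sat about 19 mm higher than the reported TCP. I set the grasp height from the pictures instead, and used the grip height itself for every later depth. The floor contact then came at the height I had worked out.
- **Tongs in the grip:** before going down into the block, the tips looked 4–5 mm off the reported TCP in x, and I corrected by 4 mm. On the way back they had shifted about 3 mm in the grip, which still fitted the stand.

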